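Hang the ring spanner on the hook deep in the drying cabinet

ROBOT

A 6-joint arm with a two-finger parallel gripper is mounted at the origin on the work surface. World frame = base frame: x ahead of the robot, y to its left, z up, the work surface at z = 0. Lengths are in mm, angles in rad, forces in N, time in s.
With the tool pointing down it reaches from about 325 to 850 mm from the base axis. Payload 15.5 kg.
Tool frame: the origin (TCP) lies at the very end of the fingers, on their centre line; the grasp point (between the pads) lies 19 mm behind it (arm.tcp_to_grasp is the z of the grasp point in the tool frame, in mm); z points along the fingers, y is the direction in which the jaws open and shut (so a half turn about z gives the same grasp; the last joint's range is limited). The gripper opens to 91 mm and grips with 3 to 60 N. Pads are 32 mm wide; open, the fingers measure 118 mm over their backs; the gripper's body (76 mm by 178 mm) begins 60 mm behind the grasp point.
Start: joints at [-1.353, 0.494, 1.345, -0, 1.302, -0.096], TCP at [192.923, -594.48, 188.915] pointing down, gripper open.
Joint ranges: [-2.91, 2.91], [-0.82, 2.16], [0.22, 2.67], [-1.22, 4.37], [0.12, 2.79], [-3.08, 3.08]. Speed limits (rad/s): [1.89, 1.89, 2.57, 3.01, 3.01, 3.01].

INTERFACE

Orientations are given as a unit quaternion [x, y, z, w].
In Python, from station import get_state, cams, job, arm gives the robot as it stands. The module is installed in compiled form; this text tells all that it offers.
- The arm moves only by the shell command python3 -m creep 'ROWS' [FORCE]. ROWS is text: rows parted by semicolons, each of 7 numbers parted by spaces: the shift along the tool's x, y, z in cm, then the turn, a rotation vector about the tool's x, y, z in units of 5 degrees (1.0 is 5 degrees), then the opening, from 0 (shut) to 1 (fully open). In form: dx dy dz ax ay az hand; .... A call has 1 to 10 rows; each row is the pose to reach, as a shift and turn from the pose measured when the call began, along the tool's axes at that moment; what a row does not reach only later rows make up. A row lasts 1/12 s, in which the tool goes at most 41.7 mm and 7.16 degrees, less where a joint would pass 70% of its speed; a pose out of reach is approached as far as the arm can. A call with a gripper value outside its range is refused whole. The fingers move at their own pace and stop on an object; FORCE is the grip in N (left out, the last holds). Time passes only in rows, so rows that repeat a pose let the fingers close. It gives the time, the measured TCP pose, the force and the opening at its end, in the units of the state.
- get_state(): the state, without advancing time (a new reading comes with each control period).
- cams.get_image(name): name is "scene" or "top" or "wrist"; returns a dict with "frame" (480x640x3 uint8, red, green, blue), "vfov" (degrees; the focal length in pixels is half the picture's height over the tangent of half this angle, whatever the lens; pixels are square), "cx", "cy" (the principal point, pixels), "dist" ([k1, k2, p1, p2, k3] as OpenCV has them; the pictures are not rectified), "R" (3x3) and "t" (3): a world point X has camera coordinates R X + t. Camera axes: x right, y down, z forward; pixel columns grow to the right and rows downward; lengths in mm; the calibration is good to about 2 mm. A picture is of the moment at which its call begins. There is no depth.
- job.hand_in(): hands the job in, once; it reports no verdict.
The state is a dict: "time": time; "joint_positions": joint angles; "qvel": joint speeds; "joint_torque": joint torques, N m; "tcp_pos": TCP position; "ee_rot": TCP orientation; "contact_force": force on the tool from outside, world axes, zero at the start; "ft_torque": the same for the moment, N m; "opening": finger opening in mm.
Only numpy, scipy, OpenCV 4.12 (cv2) and the standard library are available. Lean on these libraries where they do the work, as an engineer would, in place of code of your own. Each camera call takes 0.05 s, during which the arm holds its last target.

TASK

Pick the ring spanner off its wooden rest and hang it by its ring on the hook deep inside the low drying cabinet: tilt it ring-end up to get under the front apron and over the hook's upturned end, and let it hang there freely and at rest. While you hold it, feel for the hook gently with light contact (about 10 N at most) and never press or knock the spanner hard against hook or cabinet; leave the other things on the bench where they are.

Things in the scene. Friction and masses are not known exactly. Their poses are not given: they have to be found in the camera images.
- spanner_ring (a point): Centre of the loose steel ring spanner's ring, a flat closed ring 8 mm thick: 22 mm inside, 38 mm outside diameter. Site z is the ring's axis; x points along the spanner from handle to ring. A flat shank (12 wide, 8 mm thick) joins ring and handle; 229 mm overall. At the start it lies level on the rest, ring away from the robot. Mass 200 g, give or take 30 percent.
- spanner_grip (a point): Centre of the spanner's black rubber handle, 175 mm behind the ring centre on the spanner's centre line; same axes as the ring point. The handle is a bar 70 mm long (x), 18 mm wide (y), 18 mm thick (z); it overhangs the rest towards the robot, centre 39 mm above the table, so there is free space below and beside it.
- rest: Fixed wooden block 90 x 50 x 35 mm high on which the spanner's shank lies; origin at the centre of its underside.
- cabinet: Fixed low drying cabinet, aluminium frame, clear sides and clear roof, open at front and back; 190 mm deep (x), 288 mm wide (y), 310 mm high. Origin on the table under the middle of its front face; x points into it, y to its left, z up. Floor panel 8 mm thick. Roof underside at z = 300 mm.
- hook_block: Fixed black clamp block on the cabinet's rear rail: 34 mm wide (y), 36 mm high, 25 mm deep. Origin in the middle of its front face, 145 mm behind the cabinet's front face and 243 mm above the table; axes as the cabinet's. Its place along the rail (y) differs from run to run. The rail, 24 mm high, has its front face 25 mm behind this origin.
- jar_center (a point): Middle of a small jar (44 mm across, 60 mm high) that stands on the cabinet's floor panel near one side; a bystander.
- basket: Cream strainer basket 112 mm across the rim and 120 mm high, bystander; origin under its centre.
- second_stage: Black round regulator body 76 mm across, 46 mm high, bystander; origin under its centre.
- gauge: Black round pressure gauge 66 mm across, 26 mm thick, lying face up, bystander; origin under its centre.
- diaphragm: Flat blue ring 66 mm across, 8 mm thick, bystander; origin under its centre.
- wrench: Small open wrench lying flat, bystander.
- first_stage: Upright steel cylinder 36 mm across, 55 mm high, bystander; origin under its centre.
- spanner: The whole ring spanner; origin on its centre line in plan, 90 mm behind the ring centre and 9 mm below the plane of the ring; x along the spanner from handle to ring.
- apron_edge (a point): Middle of the lower edge of the cabinet's front apron, at the front face, z = 255 mm. The apron is 12 mm thick and closes the front from this edge up to the roof. The opening below it is 264 mm wide. A held spanner must pass under this edge; held level it cannot get over the hook.
- rod_root (a point): Where the clamped, rigid steel hook rod (6 mm thick, dark) leaves the block's face. It runs level towards the opening (-x), dips 18 mm at 45 degrees, then turns straight up to form a narrow seat; the upturned end is at y = 0, its top 25 mm above this point. How far in front of this point (-x) the upturned end's axis stands is not reported: 45 to 75 mm. Find it by touch or sight.
- hang_height (a point): 14 mm below rod_root: height of the ring's centre once hung. The ring's top then sits in the narrow dip just behind the upturned end (which soon stops any swinging), and the handle hangs straight down, about 10 mm clear of the cabinet's floor.
There are look-alikes about, which are no part of the job. There is more than one size of the spanner; the job needs the larger.

How it is judged (in metres and radians):
At the end, for the whole second after the job is handed in: The spanner hangs by its ring from the hook rod, behind the upturned end: ring centre 0 to 22 mm below the level part of the rod, handle down within 20 degrees of vertical, its weight on the hook, released and nearly still (under 60 mm/s) (contact force between spanner and hook_block above 0.7 N and z of spanner_ring in the frame of hook_block between -0.022 and 0 m and x of spanner_ring in the frame of hook_block between -0.08 and 0 m and angle between spanner_ring's own x axis and vertical below 0.35 rad and linear speed of spanner below 0.06 m/s and not (contact force between spanner and the fingers above 0.05 N)); the robot touches nothing.
It fails at once if while held, the spanner is pressed or knocked against the hook or its block with more than 12 N (contact force between spanner and hook_block above 12 N and contact force between spanner and the fingers above 2 N).
It fails at once if while held, the spanner is pressed or knocked against the cabinet with more than 12 N (contact force between spanner and cabinet above 12 N and contact force between spanner and the fingers above 2 N).
It fails at once if a bystander is shifted by more than 20 mm (distance of any of jar_center, basket, second_stage, gauge, diaphragm, wrench, first_stage from where it was at the start of the episode above 0.02 m).
It also fails if it takes over 70 s, if anything falls off the work surface, if the arm or the gripper's body presses on something with over 40 N, if the wrist force passes 120 N, or if a joint passes its speed limit or range.

## Working session

There is one attempt and no reset: what is moved stays moved. The work goes in short steps, Python scripts to look and compute and a shell command to move; the robot and the scene stay as the last step left them, time stands still between calls to the robot, and variables do not carry over. Pictures are saved under pics/ and viewed, and the job is handed in when it is done.

```bash
mkdir -p pics; ls; python3 - <<'E'
from station import get_state, cams, job, arm
import cv2
s=get_state(); print(s)
print([a for a in dir(arm) if a[0]!='_'], arm.tcp_to_grasp)
for n in ["scene","top","wrist"]:
    d=cams.get_image(n); cv2.imwrite(f"pics/{n}0.png",d["frame"][:,:,::-1]); print(n,d["vfov"],d["cx"],d["cy"],d["dist"],d["R"],d["t"])
E
```

```text
pics
{'time': 0.0, 'joint_positions': array([-1.35249745e+00,  4.94188868e-01,  1.34617440e+00,  3.81256480e-05,
        1.30249938e+00, -9.54732786e-02]), 'qvel': array([-0.00036288,  0.0007523 ,  0.00131486, -0.00215866,  0.00104229,
        0.00047004]), 'joint_torque': array([ 2.35417581e-03, -8.78810692e+01, -3.81849289e+01,  7.10434048e-02,
        5.32301422e-02, -1.66706600e-04]), 'tcp_pos': array([ 192.84288869, -594.04719624,  188.32009764]), 'ee_rot': array([ 9.87719193e-01,  1.56238255e-01, -2.06294752e-05, -6.34928008e-04]), 'contact_force': array([-0.11935001,  0.15106895,  0.279893  ]), 'ft_torque': array([ 0.05386332, -0.00597575, -0.04929719]), 'opening': 91.08171908960092}
['IKError', 'tcp_to_grasp'] -18.8
scene 49.24101911252176 320.007752936395 239.25472187103577 [0.03160543 0.         0.         0.         0.        ] [[-0.59494095  0.80368967 -0.01132126]
 [ 0.72000515  0.52662605 -0.45194865]
 [-0.35726439 -0.27703413 -0.89197211]] [ 311.81848423 -325.22843702 1610.66785833]
top 52.12934346525283 308.8617532859232 245.98656437838005 [-0.1220793  0.         0.         0.         0.       ] [[-0.01693063 -0.99984797  0.00417031]
 [-0.99804673  0.01664898 -0.06021246]
 [ 0.06013387 -0.0051816  -0.99817687]] [  13.60639985  525.37671442 1366.28017294]
wrist 67.71597029477458 320.49891252852353 236.64198438154736 [-0.07178913  0.          0.          0.          0.        ] [[ 0.30721024 -0.95164109 -0.0010465 ]
 [-0.91285871 -0.29500083  0.28224721]
 [-0.26890676 -0.08575393 -0.95934114]] [-623.45813872  -31.0791145   392.61695207]
```

View pics/scene0.png

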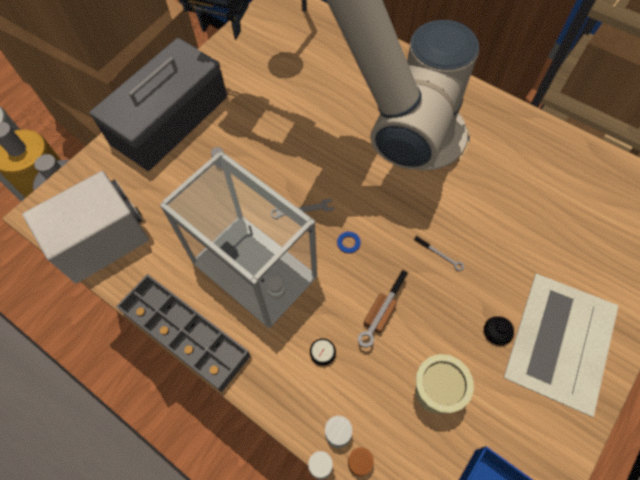

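View pics/top0.png

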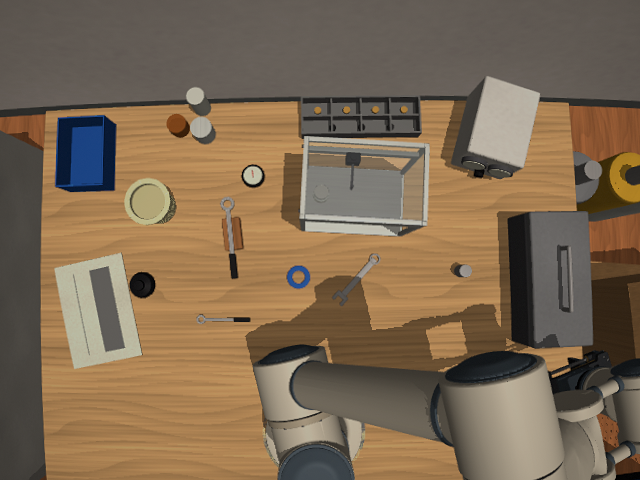

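View pics/wrist0.png

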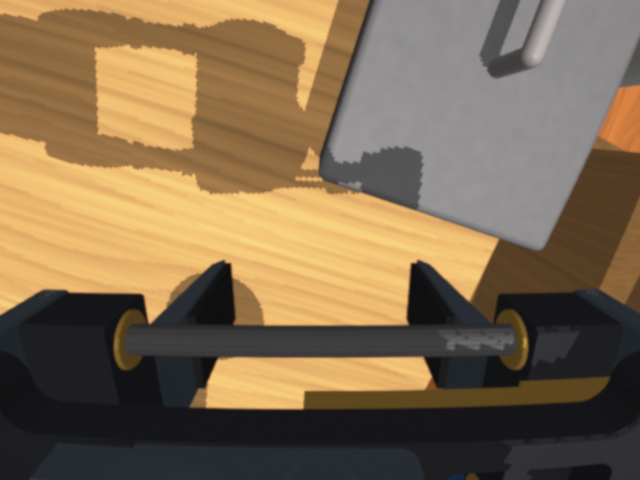

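Two ring spanners are in view. The large one lies on the wooden rest (top image, ring ~(227,203), handle ~(234,265)). The small one lies on the table (top image, ring ~(201,318)). The large one on the rest fits the description; I'll confirm it in enlarged crops.

```bash
cat > h.py <<'E'
import numpy as np, cv2
from station import get_state, cams, job, arm
from scipy.spatial.transform import Rotation as Rn
def K(d):
    f=240/np.tan(np.radians(d["vfov"]/2)); return np.array([[f,0,d["cx"]],[0,f,d["cy"]],[0,0,1.]])
def ray(d,uv):
    p=cv2.undistortPoints(np.array([[uv]],float),K(d),np.array(d["dist"]))[0,0]
    R=np.array(d["R"]);t=np.array(d["t"]); o=-R.T@t; v=R.T@np.array([p[0],p[1],1]); return o,v/np.linalg.norm(v)
def atz(d,uv,z):
    o,v=ray(d,uv); return o+v*(z-o[2])/v[2]
def tri(obs):
    A=np.zeros((3,3));b=np.zeros(3);L=[]
    for d,uv in obs:
        o,v=ray(d,uv);P=np.eye(3)-np.outer(v,v);A+=P;b+=P@o;L.append((o,P))
    X=np.linalg.solve(A,b); return X,[np.linalg.norm(P@(X-o)) for o,P in L]
def proj(d,X):
    return cv2.projectPoints(np.atleast_2d(np.array(X,float)),cv2.Rodrigues(np.array(d["R"]))[0],np.array(d["t"]),K(d),np.array(d["dist"]))[0][:,0]
def crop(fr,x0,y0,w,h,s,name):
    c=cv2.resize(fr[y0:y0+h,x0:x0+w,::-1],None,fx=s,fy=s,interpolation=cv2.INTER_CUBIC)
    for k in range(0,w,10): cv2.putText(c,str(x0+k),(k*s,8),0,.3,(0,0,255),1); cv2.line(c,(k*s,10),(k*s,14),(0,0,255),1)
    for k in range(0,h,10): cv2.putText(c,str(y0+k),(0,k*s+4),0,.3,(0,0,255),1)
    cv2.imwrite(name,c)
E
python3 - <<'E'
from h import *
T=cams.get_image("top");S=cams.get_image("scene")
crop(T["frame"],195,190,75,100,6,"pics/c1.png")
crop(T["frame"],295,130,140,110,5,"pics/c2.png")
crop(S["frame"],345,260,75,95,6,"pics/c3.png")
crop(S["frame"],155,145,170,190,3,"pics/c4.png")
E
```

```text
(no output)
```

View pics/c1.png

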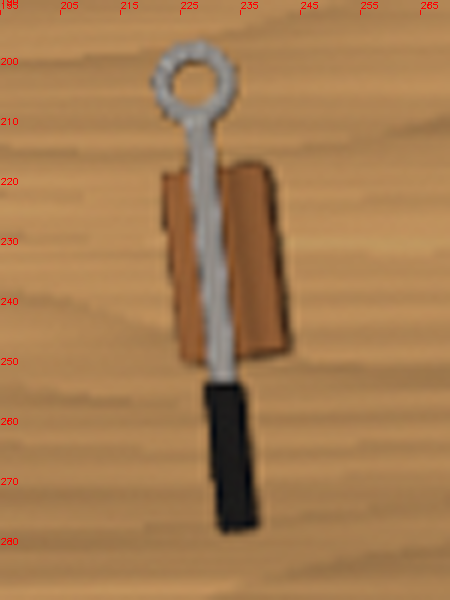

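View pics/c2.png

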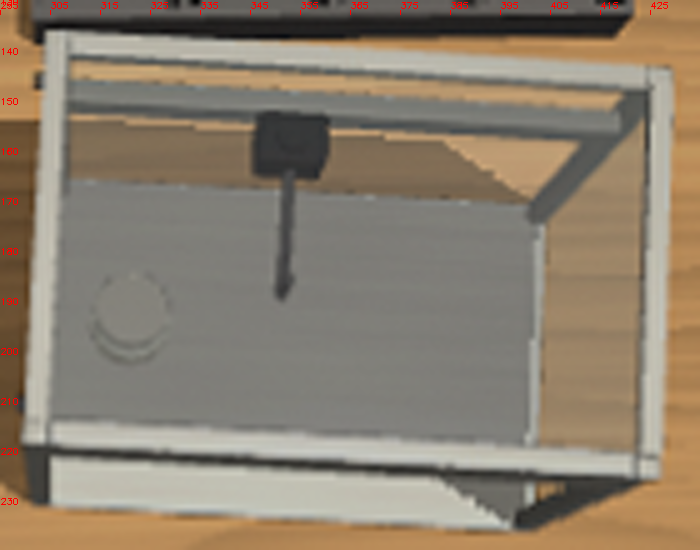

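View pics/c3.png

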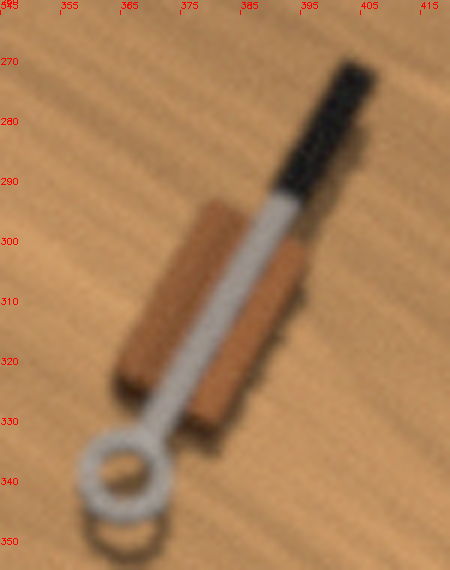

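View pics/c4.png

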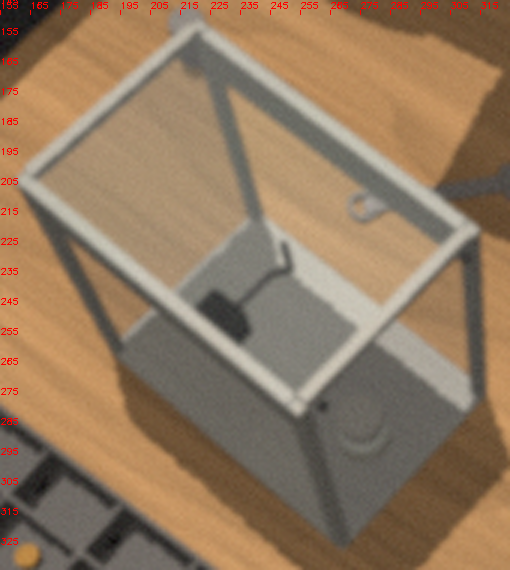

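```bash
python3 - <<'E'
from h import *
np.set_printoptions(precision=1,suppress=True)
T=cams.get_image("top");S=cams.get_image("scene")
for n,a,b,z in [("ring",(227.5,203.8),(366,339),39),("grip",(233.7,266),(398.8,281.8),39)]:
    print(n,tri([(T,a),(S,b)]),atz(T,a,z),atz(S,b,z))
c={}
for n,a,b in [("FL",(299.6,218.4),(313.3,221.3)),("FR",(426.6,225.4),(221.7,154.5)),("BL",(304.2,136.6),(255,281)),("BR",(429.4,144),(163,204.5))]:
    print(n,tri([(T,a),(S,b)]),atz(T,a,310),atz(S,b,310)); c[n]=(atz(T,a,310)+atz(S,b,310))/2
print("hooktip",tri([(T,(351.3,188.7)),(S,(249.7,226))]))
print("blocktopfrontmid", atz(T,(352.5,165.3),261))
print("grip shaft root",tri([(T,(352.8,165)),(S,(235.5,246))]))
# cabinet fit: rect 190x288
from scipy.optimize import least_squares
loc={"FL":(0,144),"FR":(0,-144),"BL":(190,144),"BR":(190,-144)}
def f(p):
    cs,sn=np.cos(p[2]),np.sin(p[2]);r=[]
    for k,(x,y) in loc.items(): r+=[p[0]+cs*x-sn*y-c[k][0],p[1]+sn*x+cs*y-c[k][1]]
    return r
s=least_squares(f,[600,-100,0]); print(s.x[:2],np.degrees(s.x[2]),s.fun)
E
```

```text
ring (array([646. , 230.4,  38.6]), [np.float64(0.16301162610204167), np.float64(0.1630116261018452)]) [646.  230.2  39. ] [646.  230.6  39. ]
grip (array([472. , 213.9,  39.7]), [np.float64(0.06834890000533687), np.float64(0.06834890000528632)]) [472.1 214.   39. ] [471.7 213.9  39. ]
FL (array([571.5,  24.1, 304.2]), [np.float64(2.191936521905129), np.float64(2.1919365219051743)]) [569.6  25.9 310. ] [575.1  24.3 310. ]
FR (array([ 551.2, -262.5,  291.2]), [np.float64(0.5077010862196306), np.float64(0.5077010862196285)]) [ 549.6 -258.2  310. ] [ 559.3 -250.2  310. ]
BL (array([755.4,  12.4, 311.5]), [np.float64(0.2840121104920798), np.float64(0.2840121104919855)]) [755.6  12.6 310. ] [755.2  11.6 310. ]
BR (array([ 735.2, -270.8,  305.7]), [np.float64(2.7415019521763773), np.float64(2.7415019521764514)]) [ 735.8 -272.   310. ] [ 735.1 -265.3  310. ]
hooktip (array([645.7, -98.5, 259.3]), [np.float64(3.3929381305845574), np.float64(3.3929381305845188)])
blocktopfrontmid [699.  -99.7 261. ]
grip shaft root (array([ 701.8, -100.6,  248.3]), [np.float64(1.3267119262706524), np.float64(1.3267119262705505)])
[ 559.7 -114.8] -3.9985991676596795 [-2.7  3.8 -4.8 -4.2  3.8  3.5  3.7 -3. ]
```

The crops confirm the large spanner: it has a long black handle and lies over the brown rest. Its ring triangulates at (646,230,39) and grip at (472,214,39), 175 mm apart as described. The cabinet fit is less sure, so I'll bring the wrist camera in front of the cabinet to see the hook. That also gives me joint data to fit the kinematics.

```bash
cat >> h.py <<'E'
def row(pos,Rt,h=None):
    s=get_state(); R0=Rn.from_quat(s["ee_rot"])
    d=R0.inv().apply(np.array(pos)-s["tcp_pos"])/10; w=(R0.inv()*Rt).as_rotvec(degrees=True)/5
    print("row:",np.round(d,2),np.round(w,2)," n_rows>=",max(np.linalg.norm(d)*10/41.7,np.linalg.norm(w)*5/7.16).round(1))
def pitch(theta,yaw,flip=False):
    """tool z at theta deg from world up, heading yaw; tool x up/forward side (flip: opposite)"""
    t=np.radians(theta);z=np.array([np.sin(t),0,np.cos(t)]);x=np.array([-np.cos(t),0,np.sin(t)])
    if flip:x=-x
    return Rn.from_euler('z',yaw,degrees=True)*Rn.from_matrix(np.column_stack([x,np.cross(z,x),z]))
def st():
    s=get_state();np.set_printoptions(precision=3,suppress=True)
    R=Rn.from_quat(s["ee_rot"]).as_matrix()
    print("t",round(s["time"],2),"q",s["joint_positions"],"tcp",s["tcp_pos"].round(1),"F",s["contact_force"].round(2),"op",round(s["opening"],1),"\nR",R.round(3).tolist())
    import json;open("log.jsonl","a").write(json.dumps([list(s["joint_positions"]),list(s["tcp_pos"]),R.tolist()])+"\n")
E
python3 -c "
from h import *
st(); row([390,-100,260],pitch(130,-4))"
```

```text
t 0.35 q [-1.353  0.494  1.346 -0.     1.303 -0.095] tcp [ 192.9 -594.4  188.8] F [-0.4   0.28  0.08] op 91.3 
R [[0.951, 0.309, -0.0], [0.309, -0.951, 0.0], [0.0, -0.0, -1.0]]
row: [ 34.01 -40.94  -7.11] [-1.92  9.87  4.11]  n_rows>= 12.9
```

```bash
python3 -m creep '34 -41 -7 -1.9 9.9 4.1 0.7;34 -41 -7 -1.9 9.9 4.1 0.7;34 -41 -7 -1.9 9.9 4.1 0.7;34 -41 -7 -1.9 9.9 4.1 0.7;34 -41 -7 -1.9 9.9 4.1 0.7;34 -41 -7 -1.9 9.9 4.1 0.7;34 -41 -7 -1.9 9.9 4.1 0.7;34 -41 -7 -1.9 9.9 4.1 0.7;34 -41 -7 -1.9 9.9 4.1 0.7;34 -41 -7 -1.9 9.9 4.1 0.7'; python3 -c "
from h import *
st(); row([390,-100,260],pitch(130,-4))"
```

```text
time: 1.18
tcp_pos: [345.3, -209.2, 242.7]
ee_rot: [0.905, -0.034, 0.423, 0.013]
contact_force: [2.0, -1.2, 1.2]
opening: 64.4
t 1.18 q [-1.589  0.044  2.385  1.1    1.036 -0.703] tcp [ 345.3 -209.2  242.7] F [ 2.02 -1.22  1.19] op 64.4 
R [[0.639, -0.072, 0.766], [-0.05, -0.997, -0.052], [0.768, -0.004, -0.641]]
row: [  3.64 -11.22   1.75] [-0.01 -0.03 -0.06]  n_rows>= 2.9
```

```bash
python3 -m creep '3.6 -11.2 1.7 0 0 0 0.7;3.6 -11.2 1.7 0 0 0 0.7;3.6 -11.2 1.7 0 0 0 0.7;3.6 -11.2 1.7 0 0 0 0.7;3.6 -11.2 1.7 0 0 0 0.7'; python3 - <<'E'
from h import *
st(); W=cams.get_image("wrist"); cv2.imwrite("pics/w1.png",W["frame"][:,:,::-1]); S=cams.get_image("scene"); cv2.imwrite("pics/s1.png",S["frame"][:,:,::-1])
E
```

```text
time: 1.6
tcp_pos: [389.7, -95.1, 260.3]
ee_rot: [0.905, -0.031, 0.424, 0.012]
contact_force: [-0.5, 0.7, -0.0]
opening: 63.7
t 1.6 q [-1.147 -0.165  2.461  1.23   0.804 -0.402] tcp [389.7 -95.1 260.3] F [-0.48  0.71 -0.05] op 63.7 
R [[0.639, -0.066, 0.767], [-0.046, -0.998, -0.048], [0.768, -0.004, -0.64]]
```

View pics/w1.png

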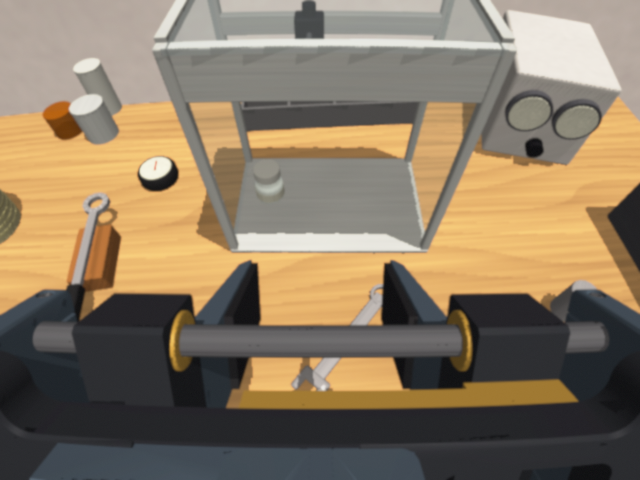

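View pics/s1.png

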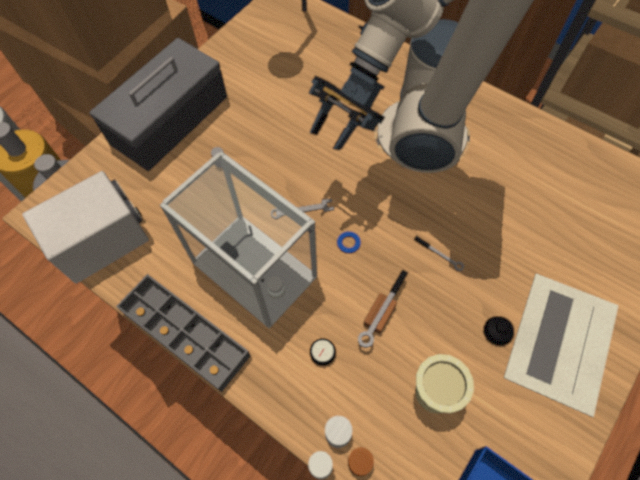

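The wrist image shows the cabinet from the front: the opaque apron is at rows 45–100 and the block at (309,20) through the roof. The hook itself is hidden by the apron, so I need a lower view. First I'll fit the kinematics from the logged poses.

```bash
cat > kin.py <<'E'
import numpy as np, json
from scipy.spatial.transform import Rotation as Rn
from scipy.optimize import least_squares
E=lambda ax,a: Rn.from_euler(ax,a)
LIM=np.array([[-2.91,2.91],[-.82,2.16],[.22,2.67],[-1.22,4.37],[.12,2.79],[-3.08,3.08]])
def fk(q,p,full=False):
    a1,d1,L1,a3,L2,L3=p[:6]
    R1=E('z',q[0]);P0=R1.apply([a1,0,d1]);R2=R1*E('y',q[1]);P1=P0+R2.apply([0,0,L1]);R3=R2*E('y',q[2])
    P2=P1+R3.apply([a3,0,L2]);R5=R3*E('z',q[3])*E('y',q[4]);P3=P2+R5.apply([0,0,L3]);R=R5*E('z',q[5]+p[6])
    return (P0,P1,P2,P3,R) if full else (P3,R)
def fit():
    D=[json.loads(l) for l in open("log.jsonl")]
    def f(p):
        r=[]
        for q,t,R in D:
            P,Rr=fk(q,p); r+=list(P-np.array(t)); r+=list((Rr.as_matrix()-np.array(R)).ravel()*300)
        return r
    best=None
    for c in (0,np.pi/2,np.pi,-np.pi/2):
        s=least_squares(f,[0,400,400,0,400,250,c])
        if best is None or s.cost<best.cost: best=s
    return best
def ik(pos,Rt,p,q0):
    def f(q):
        P,R=fk(q,p); return np.r_[(P-pos)/5,(R.inv()*Rt).as_rotvec()*60,1e-3*(q-q0)]
    lo,hi=LIM[:,0]+.01,LIM[:,1]-.01
    s=least_squares(f,np.clip(q0,lo+.01,hi-.01),bounds=(lo,hi));P,R=fk(s.x,p)
    return s.x,np.linalg.norm(P-pos),np.degrees((R.inv()*Rt).magnitude())
if __name__=="__main__":
    s=fit();print(s.cost,s.x.round(3));print(s.fun.reshape(-1,12)[:,:3].round(1));np.save("p.npy",s.x)
E
python3 kin.py
```

```text
1818.164602116362 [-96.677 177.035 688.053  27.17  415.019 459.142   1.571]
[[-58.2 -13.   -1.3]
 [  2.9   0.8  -4.5]
 [ -3.6  -2.4   5.9]]
```

```bash
python3 - <<'E'
from kin import *
D=[json.loads(l) for l in open("log.jsonl")]
p=np.load("p.npy")
for q,t,R in D: print(np.degrees((fk(q,p)[1].inv()*Rn.from_matrix(R)).as_rotvec()).round(2))
E
python3 -c "
from h import *
row([380,-150,150],pitch(110,-4))"
```

```text
[-0.  0.  0.]
[0. 0. 0.]
[-0.  0.  0.]
row: [-8.85  5.19  6.59] [-0.03  3.97 -0.02]  n_rows>= 2.9
```

```bash
python3 -m creep '-8.8 5.2 6.6 0 4 0 0.7;-8.8 5.2 6.6 0 4 0 0.7;-8.8 5.2 6.6 0 4 0 0.7;-8.8 5.2 6.6 0 4 0 0.7;-8.8 5.2 6.6 0 4 0 0.7;-8.8 5.2 6.6 0 4 0 0.7'; python3 - <<'E'
from h import *
st();row([390,-110,100],pitch(105,-4))
E
```

```text
time: 2.2
tcp_pos: [399.5, -140.1, 211.8]
ee_rot: [0.87, -0.01, 0.492, -0.023]
contact_force: [0.5, -0.1, 0.5]
opening: 64.1
t 2.2 q [-1.465  0.435  2.642  1.602  1.026 -1.437] tcp [ 399.5 -140.1  211.8] F [ 0.46 -0.09  0.47] op 64.1 
R [[0.516, 0.006, 0.856], [-0.04, -0.999, 0.031], [0.855, -0.05, -0.516]]
row: [-10.17  -2.45   5.05] [-1.02  3.24 -0.19]  n_rows>= 2.8
```

```bash
python3 - <<'E'
from h import *
row([480,-110,110],pitch(108,-4))
E
python3 - <<'E'
from kin import *
D=[json.loads(l) for l in open("log.jsonl")]
q6=np.pi/2
def fk2(q,p):
    a1,d1,L1,a3,L2,L3,b,a5,b5=p
    R1=E('z',q[0]);R2=R1*E('y',q[1]);R3=R2*E('y',q[2]);R4=R3*E('z',q[3]);R5=R4*E('y',q[4])
    return R1.apply([a1,b,d1])+R2.apply([0,0,L1])+R3.apply([a3,0,L2])+R4.apply([a5,b5,0])+R5.apply([0,0,L3])
for mask in ([0]*9,[0,0,0,0,0,0,1,0,0],[0,0,0,0,0,0,0,1,0],[0,0,0,0,0,0,1,1,0],[0,0,0,0,0,0,1,0,1]):
    m=np.array(mask+[]) ; m[:6]=1
    s=least_squares(lambda p:np.concatenate([fk2(q,p*m)-t for q,t,R in D]),[0,400,400,0,400,250,0,0,0]); print(mask,s.cost.round(2),(s.x*m).round(1))
E
```

```text
row: [-4.67 -2.45 12.24] [-1.03  2.64 -0.16]  n_rows>= 3.2
[0, 0, 0, 0, 0, 0, 0, 0, 0] 2006.16 [-42.8 276.5 633.6  97.6 406.7 452.    0.    0.    0. ]
[0, 0, 0, 0, 0, 0, 1, 0, 0] 0.0 [ -0.  256.6 596.8 117.9 384.4 377.7  59.6   0.    0. ]
[0, 0, 0, 0, 0, 0, 0, 1, 0] 1937.84 [-30.1 297.6 590.3  91.6 431.7 367.7  -0.   69.3   0. ]
[0, 0, 0, 0, 0, 0, 1, 1, 0] 0.0 [ -0.  256.6 596.8 117.9 384.4 377.7  59.6  -0.    0. ]
[0, 0, 0, 0, 0, 0, 1, 0, 1] 0.0 [  0.  256.6 596.8 117.9 384.4 377.7  59.6  -0.   -0. ]
```

```bash
cat > kin.py <<'E'
import numpy as np
from scipy.spatial.transform import Rotation as Rn
from scipy.optimize import least_squares
E=lambda ax,a: Rn.from_euler(ax,a)
LIM=np.array([[-2.91,2.91],[-.82,2.16],[.22,2.67],[-1.22,4.37],[.12,2.79],[-3.08,3.08]])
d1,L1,a3,L2,L3,b=256.6,596.8,117.9,384.4,377.7,59.6
def fk(q,full=False):
    R1=E('z',q[0]);R2=R1*E('y',q[1]);R3=R2*E('y',q[2]);R5=R3*E('z',q[3])*E('y',q[4])
    P0=R1.apply([0,b,d1]);P1=P0+R2.apply([0,0,L1]);P2=P1+R3.apply([a3,0,L2]);P3=P2+R5.apply([0,0,L3]);R=R5*E('z',q[5]+np.pi/2)
    return (P0,P1,P2,P3,R) if full else (P3,R)
lo,hi=LIM[:,0]+.01,LIM[:,1]-.01
def ik(pos,Rt,q0):
    def f(q):
        P,R=fk(q); return np.r_[(P-pos)/5,(R.inv()*Rt).as_rotvec()*60]
    s=least_squares(f,np.clip(q0,lo+.01,hi-.01),bounds=(lo,hi),max_nfev=60)
    return s.x,s.cost
def iks(pos,Rt,n=25,seed=0):
    rng=np.random.default_rng(seed);out=[]
    for _ in range(n):
        q,c=ik(pos,Rt,rng.uniform(lo,hi))
        if c<1e-4 and not any(np.abs(q-o).max()<.05 for o in out): out.append(q)
    return out
from h import pitch
def tool(ring,phi,a,yaw,flip):
    """spanner elevation phi, ring centre -> tcp,R"""
    ph=np.radians(phi);xs=Rn.from_euler('z',yaw,degrees=True).apply([np.cos(ph),0,np.sin(ph)])
    R=pitch(180-phi+a,yaw,flip); return ring-175*xs+18.8*R.apply([0,0,1]),R
E
python3 - <<'E'
from kin import *
np.set_printoptions(precision=2,suppress=True)
for flip in (False,True):
  for a in (0,20,35):
    for nm,ring,phi,yaw in (("grasp",[646,230.3,39],0,5.4),("over",[645,-99,270],30,-4),("fin60",[652,-99,232],60,-4),("fin75",[655,-99,229],75,-4),("fin88",[655,-99,229],88,-4)):
        pos,R=tool(np.array(ring),phi,a,yaw,flip)
        print(flip,a,nm,pos.round(0),[list(q.round(2)) for q in iks(pos,R)])
E
```

```text
False 0 grasp [472. 214.  20.] [[np.float64(0.31), np.float64(0.58), np.float64(1.78), np.float64(-0.0), np.float64(0.78), np.float64(1.79)]]
False 0 over [503. -89. 166.] [[np.float64(-0.42), np.float64(0.2), np.float64(2.12), np.float64(0.5), np.float64(0.37), np.float64(0.79)]]
False 0 fin60 [581. -94.  71.] [[np.float64(-0.5), np.float64(1.0), np.float64(2.5), np.float64(2.76), np.float64(1.38), np.float64(-1.72)]]
False 0 fin75 [628. -97.  55.] [[np.float64(-0.48), np.float64(1.31), np.float64(2.41), np.float64(2.73), np.float64(1.84), np.float64(-1.8)]]
False 0 fin88 [ 668. -100.   53.] [[np.float64(-0.45), np.float64(1.43), np.float64(2.24), np.float64(2.72), np.float64(2.03), np.float64(-1.78)]]
False 20 grasp [465. 213.  21.] [[np.float64(0.27), np.float64(0.73), np.float64(1.49), np.float64(0.06), np.float64(1.27), np.float64(1.72)]]
False 20 over [497. -89. 164.] [[np.float64(-0.33), np.float64(0.28), np.float64(1.82), np.float64(0.06), np.float64(0.88), np.float64(1.28)]]
False 20 fin60 [577. -94.  66.] [[np.float64(-0.4), np.float64(0.58), np.float64(2.24), np.float64(2.
[... 2486 characters left out ...]
461. 213.  24.] [[np.float64(0.25), np.float64(0.87), np.float64(1.28), np.float64(0.09), np.float64(1.6), np.float64(-1.44)]]
True 35 over [492. -88. 164.] [[np.float64(-0.28), np.float64(0.39), np.float64(1.61), np.float64(-0.02), np.float64(1.23), np.float64(-1.78)]]
True 35 fin60 [573. -93.  63.] [[np.float64(-0.34), np.float64(0.49), np.float64(2.01), np.float64(0.47), np.float64(0.25), np.float64(-2.27)]]
True 35 fin75 [622. -97.  46.] [[np.float64(-0.36), np.float64(0.64), np.float64(2.14), np.float64(2.59), np.float64(0.36), np.float64(1.87)]]
True 35 fin88 [ 664. -100.   43.] [[np.float64(-0.37), np.float64(0.81), np.float64(2.2), np.float64(2.8), np.float64(0.8), np.float64(1.62)]]
```

The kinematic model now fits exactly. The plan:

- Grasp with the tool leaning about 30°, with the camera on the robot side so it clears the apron.
- Hook on at about 35° elevation, then tilt up to about 55° and release.

I'm moving towards the spanner now.

```bash
python3 - <<'E'
from h import *
row([420,-100,260],pitch(180,40))
E
```

```text
row: [ 5.02 -4.23 -0.6 ] [  3.58 -11.49  -7.5 ]  n_rows>= 9.9
```

```bash
python3 -m creep '5 -4.2 -0.6 3.6 -11.5 -7.5 0.7;5 -4.2 -0.6 3.6 -11.5 -7.5 0.7;5 -4.2 -0.6 3.6 -11.5 -7.5 0.7;5 -4.2 -0.6 3.6 -11.5 -7.5 0.7;5 -4.2 -0.6 3.6 -11.5 -7.5 0.7;5 -4.2 -0.6 3.6 -11.5 -7.5 0.7;5 -4.2 -0.6 3.6 -11.5 -7.5 0.7;5 -4.2 -0.6 3.6 -11.5 -7.5 0.7;5 -4.2 -0.6 3.6 -11.5 -7.5 0.7;5 -4.2 -0.6 3.6 -11.5 -7.5 0.7'; python3 - <<'E'
from h import *
st();row([450,50,240],pitch(180,115))
E
```

```text
time: 3.03
tcp_pos: [420.2, -104.0, 260.9]
ee_rot: [0.954, 0.229, 0.19, -0.025]
contact_force: [-0.6, -0.0, -0.2]
opening: 63.5
t 3.03 q [-0.678  0.     1.921  0.384  1.051  0.259] tcp [ 420.2 -104.   260.9] F [-0.63 -0.02 -0.2 ] op 63.5 
R [[0.823, 0.446, 0.352], [0.427, -0.894, 0.134], [0.374, 0.04, -0.926]]
row: [  8.25 -12.52   5.05] [  3.75  -3.13 -17.37]  n_rows>= 12.6
```

```bash
python3 -m creep '8.3 -12.5 5 3.7 -3.1 -17.4 0.7;8.3 -12.5 5 3.7 -3.1 -17.4 0.7;8.3 -12.5 5 3.7 -3.1 -17.4 0.7;8.3 -12.5 5 3.7 -3.1 -17.4 0.7;8.3 -12.5 5 3.7 -3.1 -17.4 0.7;8.3 -12.5 5 3.7 -3.1 -17.4 0.7;8.3 -12.5 5 3.7 -3.1 -17.4 0.7;8.3 -12.5 5 3.7 -3.1 -17.4 0.7;8.3 -12.5 5 3.7 -3.1 -17.4 0.7;8.3 -12.5 5 3.7 -3.1 -17.4 0.7'; python3 - <<'E'
from h import *
from kin import tool
st();p,R=tool(np.array([646,230.3,39]),0,30,5.4,True)
print(p);row(p-100*R.apply([0,0,1]),R)
E
```

```text
time: 3.87
tcp_pos: [450.8, 47.4, 240.0]
ee_rot: [0.686, 0.726, 0.053, -0.007]
contact_force: [0.4, -0.0, -0.5]
opening: 63.9
t 3.87 q [-0.106  0.158  1.726  0.1    1.206 -0.195] tcp [450.8  47.4 240. ] F [ 0.43 -0.   -0.54] op 63.9 
R [[-0.059, 0.996, 0.063], [0.995, 0.053, 0.087], [0.083, 0.068, -0.994]]
[462.418 212.946  22.719]
row: [15.48  6.14 14.86] [  6.15   4.52 -17.59]  n_rows>= 13.4
```

```bash
python3 -m creep '15.5 6.1 14.9 6.2 4.5 -17.6 0.7;15.5 6.1 14.9 6.2 4.5 -17.6 0.7;15.5 6.1 14.9 6.2 4.5 -17.6 0.7;15.5 6.1 14.9 6.2 4.5 -17.6 0.7;15.5 6.1 14.9 6.2 4.5 -17.6 0.7;15.5 6.1 14.9 6.2 4.5 -17.6 0.7;15.5 6.1 14.9 6.2 4.5 -17.6 0.7;15.5 6.1 14.9 6.2 4.5 -17.6 0.7;15.5 6.1 14.9 6.2 4.5 -17.6 0.7;15.5 6.1 14.9 6.2 4.5 -17.6 0.7'; python3 - <<'E'
from h import *
from kin import tool
st();p,R=tool(np.array([646,230.3,39]),0,30,5.4,True)
row(p-100*R.apply([0,0,1]),R)
E
```

```text
time: 4.7
tcp_pos: [513.0, 214.9, 107.8]
ee_rot: [0.159, 0.965, 0.004, -0.208]
contact_force: [0.9, -0.5, 0.2]
opening: 64.0
t 4.7 q [ 0.188  0.695  1.288  0.148  1.552 -1.09 ] tcp [513.  214.9 107.8] F [ 0.86 -0.53  0.18] op 64.0 
R [[-0.863, 0.308, -0.4], [0.304, 0.95, 0.074], [0.403, -0.057, -0.914]]
row: [ 0.21  0.23 -0.09] [ 1.53  1.09 -4.46]  n_rows>= 3.4
```

```bash
python3 -m creep '0.2 0.2 -0.1 1.5 1.1 -4.5 0.7;0.2 0.2 -0.1 1.5 1.1 -4.5 0.7;0.2 0.2 -0.1 1.5 1.1 -4.5 0.7;0.2 0.2 -0.1 1.5 1.1 -4.5 0.7;0.2 0.2 -0.1 1.5 1.1 -4.5 0.7'; python3 - <<'E'
from h import *
from kin import tool
st();p,R=tool(np.array([646,230.3,39]),0,30,5.4,True)
row(p,R)
for n in ("wrist","scene"):
    W=cams.get_image(n); cv2.imwrite(f"pics/{n}2.png",W["frame"][:,:,::-1])
E
```

```text
time: 5.12
tcp_pos: [513.3, 215.3, 107.7]
ee_rot: [-0.047, 0.964, -0.01, -0.26]
contact_force: [-0.4, 0.9, -0.5]
opening: 63.8
t 5.12 q [ 0.238  0.78   1.153  0.076  1.73  -1.438] tcp [513.3 215.3 107.7] F [-0.37  0.92 -0.48] op 63.8 
R [[-0.86, -0.096, -0.501], [-0.086, 0.995, -0.044], [0.503, 0.005, -0.864]]
row: [0.12 0.21 9.9 ] [ 0.03 -0.04  0.05]  n_rows>= 2.4
```

View pics/wrist2.png

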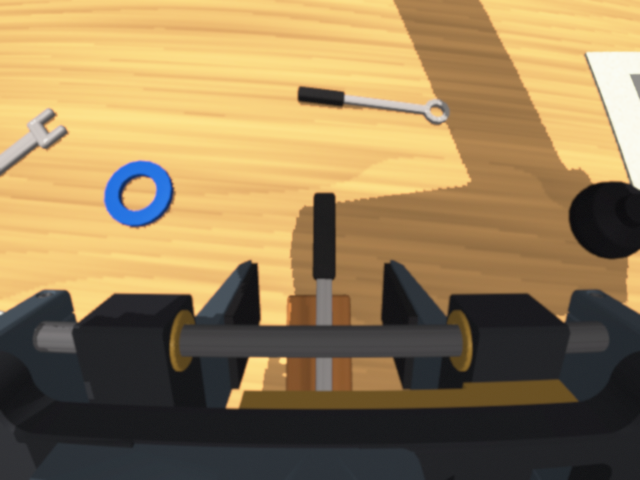

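View pics/scene2.png

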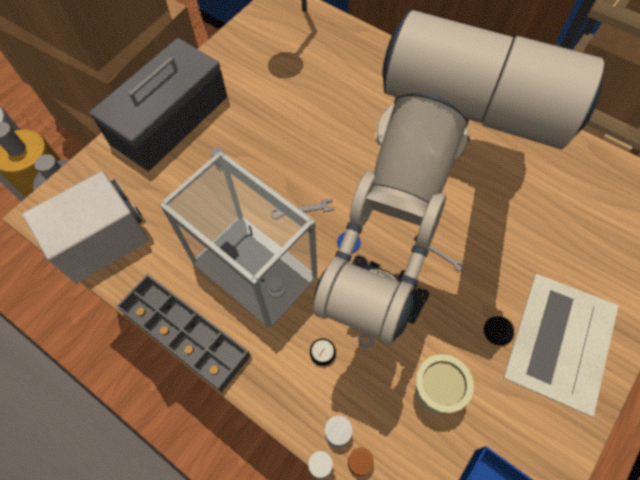

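The wrist picture shows the black handle (323,195–278) centred between the fingers, so I'll advance and close.

```bash
python3 -m creep '0.1 0.2 3 0 0 0 0.7;0.1 0.2 6 0 0 0 0.7;0.1 0.2 8 0 0 0 0.7;0.1 0.2 9.9 0 0 0 0.7;0.1 0.2 9.9 0 0 0 0.7;0.1 0.2 9.9 0 0 0 0.7' && python3 -c "
from h import *
st()"
python3 -m creep '0 0 0 0 0 0 0.1;0 0 0 0 0 0 0;0 0 0 0 0 0 0;0 0 0 0 0 0 0;0 0 0 0 0 0 0;0 0 0 0 0 0 0;0 0 0 0 0 0 0;0 0 0 0 0 0 0;0 0 0 0 0 0 0;0 0 0 0 0 0 0' 45;  python3 -c "
from h import *
st()"
```

```text
time: 5.72
tcp_pos: [462.4, 212.3, 23.5]
ee_rot: [-0.043, 0.965, -0.01, -0.26]
contact_force: [0.5, -0.3, 0.0]
opening: 64.0
t 5.72 q [ 0.251  0.82   1.349  0.084  1.493 -1.439] tcp [462.4 212.3  23.5] F [ 0.51 -0.34  0.02] op 64.0 
R [[-0.861, -0.089, -0.5], [-0.078, 0.996, -0.042], [0.502, 0.003, -0.865]]
time: 6.55
tcp_pos: [462.4, 212.4, 23.5]
ee_rot: [-0.043, 0.965, -0.01, -0.26]
contact_force: [-0.1, 0.5, 1.8]
opening: 17.6
t 6.55 q [ 0.251  0.82   1.349  0.084  1.493 -1.439] tcp [462.4 212.4  23.5] F [-0.09  0.46  1.8 ] op 17.6 
R [[-0.861, -0.089, -0.5], [-0.078, 0.996, -0.042], [0.502, 0.003, -0.865]]
```

```bash
python3 -m creep '1 0 -1.7 0 0 0 0;2 0 -3.5 0 0 0 0;4 0 -6.9 0 0 0 0;6 0 -10.4 0 0 0 0;8 0 -13.8 0 0 0 0;8 0 -13.8 0 0 0 0'; python3 - <<'E'
from h import *
st()
for n in ("scene","top"):
    W=cams.get_image(n); cv2.imwrite(f"pics/{n}3.png",W["frame"][:,:,::-1])
E
```

```text
time: 7.05
tcp_pos: [465.1, 212.7, 189.2]
ee_rot: [-0.044, 0.966, -0.009, -0.255]
contact_force: [1.8, -0.3, -1.6]
opening: 17.2
t 7.05 q [ 0.25   0.63   1.226  0.085  1.796 -1.414] tcp [465.1 212.7 189.2] F [ 1.82 -0.31 -1.65] op 17.2 
R [[-0.866, -0.089, -0.493], [-0.08, 0.996, -0.04], [0.494, 0.005, -0.869]]
```

View pics/scene3.png

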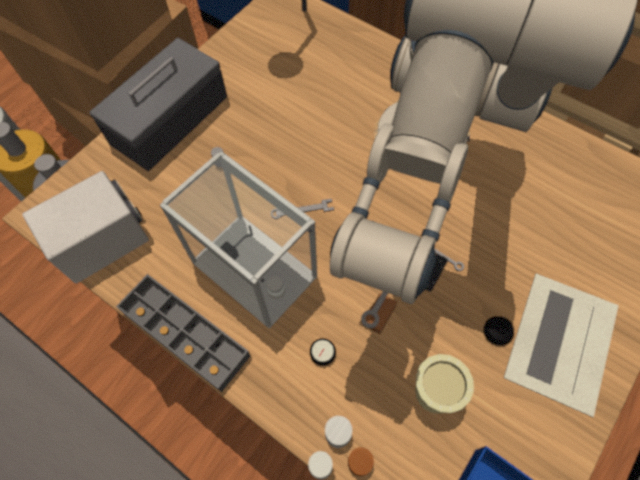

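View pics/top3.png

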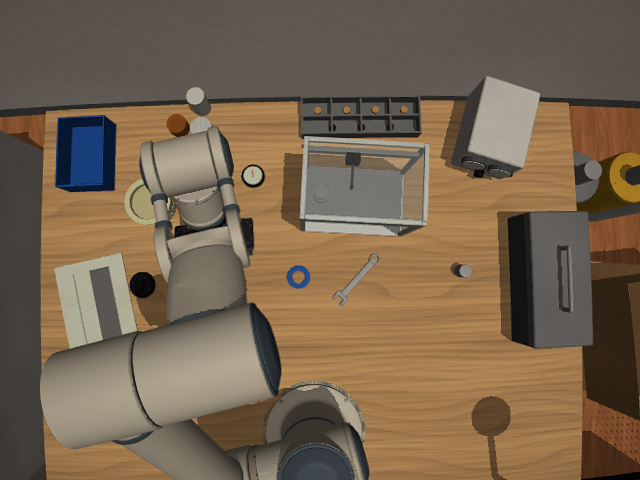

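```bash
cat > ov.py <<'E'
from h import *
def model(x0,y0,yaw,hy,d):
    Rz=Rn.from_euler('z',yaw,degrees=True); W=lambda P:Rz.apply(np.array(P,float))+[x0,y0,0]
    b=lambda x,y,z:[x,y,z]
    pl={'top':[[0,144,310],[0,-144,310],[190,-144,310],[190,144,310],[0,144,310]],
        'apron':[[0,132,255],[0,-132,255]],'floor':[[0,144,8],[0,-144,8],[190,-144,8],[190,144,8],[0,144,8]],
        'block':[[145,hy+17,261],[145,hy-17,261],[170,hy-17,261],[170,hy+17,261],[145,hy+17,261]],
        'hook':[[145,hy,243],[145-d+18,hy,243],[145-d,hy,225],[145-d,hy,268]]}
    return {k:W(v) for k,v in pl.items()}
def overlay(im,M,box,s,name):
    x,y,w,h=box; c=cv2.resize(im["frame"][y:y+h,x:x+w,::-1],None,fx=s,fy=s,interpolation=cv2.INTER_CUBIC)
    for k,P in M.items():
        for i in range(len(P)-1):
            L=proj(im,np.linspace(P[i],P[i+1],20)); L=((L+.5-[x,y])*s).astype(np.int32)
            cv2.polylines(c,[L.reshape(-1,1,2)],False,(0,0,255) if k!='hook' else (0,255,0),1)
    cv2.imwrite(name,c)
E
python3 - <<'E'
from ov import *
from kin import tool
T=cams.get_image("top");S=cams.get_image("scene")
M=model(559.5,-114,-4,16,57)
print(M['hook'].round(1))
overlay(T,M,(295,130,140,110),5,"pics/o1.png");overlay(S,M,(158,148,160,160),4,"pics/o2.png")
E
```

```text
[[ 705.3 -108.2  243. ]
 [ 666.4 -105.4  243. ]
 [ 648.4 -104.2  225. ]
 [ 648.4 -104.2  268. ]]
```

View pics/o1.png

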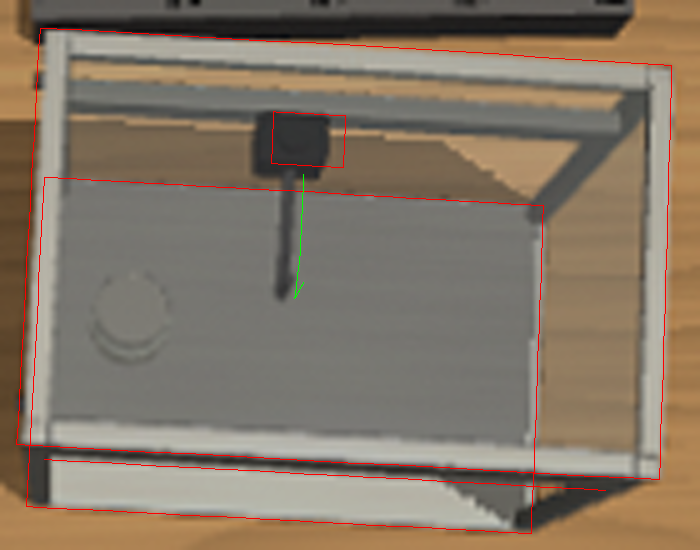

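View pics/o2.png

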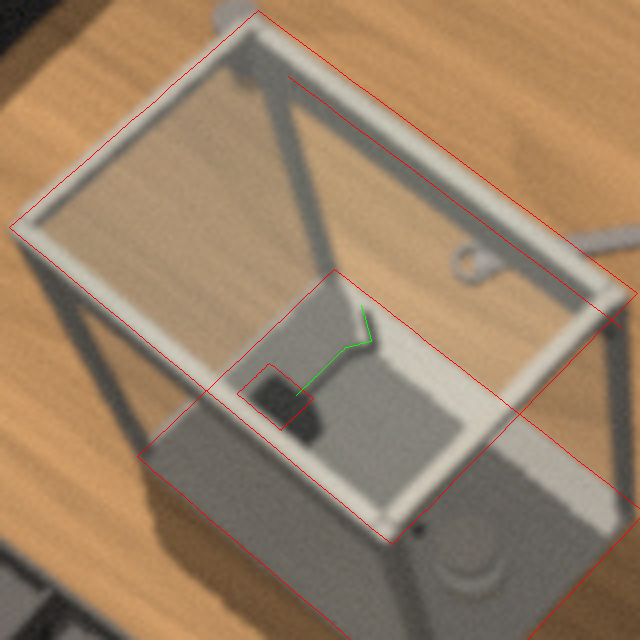

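```bash
python3 - <<'E'
from ov import *
T=cams.get_image("top");S=cams.get_image("scene")
M=model(560,-114,-4,22,57)
print(M['hook'].round(1))
overlay(T,M,(335,145,40,50),12,"pics/o3.png");overlay(S,M,(205,210,60,50),12,"pics/o4.png")
a=cv2.imread("pics/o3.png");b=cv2.imread("pics/o4.png");w=np.zeros((600,480+20+720,3),np.uint8);w[:,:480]=a;w[:,500:]=b;cv2.imwrite("pics/o34.png",cv2.resize(w,(800,393)))
E
```

```text
[[ 706.2 -102.2  243. ]
 [ 667.3  -99.4  243. ]
 [ 649.3  -98.2  225. ]
 [ 649.3  -98.2  268. ]]
```

View pics/o34.png

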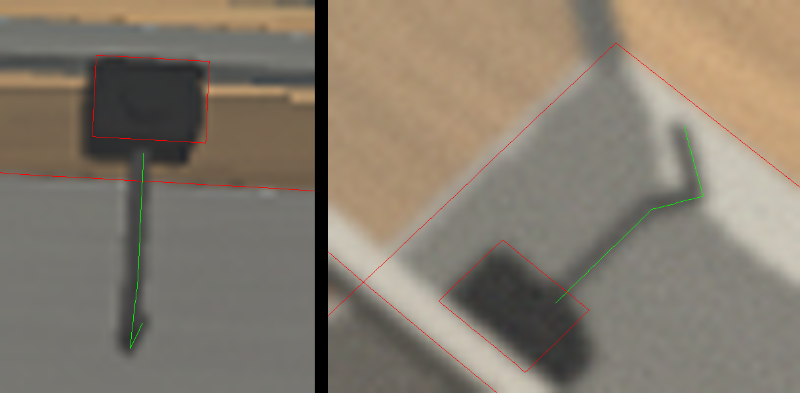

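```bash
cat > grip.py <<'E'
from kin import *
from h import *
R0=np.array([[-0.861,-0.089,-0.5],[-0.078,0.996,-0.042],[0.502,0.003,-0.865]]);t0=np.array([462.4,212.4,23.5])
xs=np.array([174,16.5,0]);xs/=np.linalg.norm(xs);zs=np.array([0,0,1.])
S0=np.column_stack([xs,np.cross(zs,xs),zs])
Rts=Rn.from_matrix(np.linalg.svd(R0)[0]@np.linalg.svd(R0)[2]).inv()*Rn.from_matrix(S0)   # spanner in tool
rt=R0.T@(np.array([646,230.3,39])-t0)
def tool2(ring,phi,yaw):
    Sw=Rn.from_euler('z',yaw,degrees=True)*Rn.from_euler('y',-phi,degrees=True)
    Rt=Sw*Rts.inv(); return np.array(ring)-Rt.apply(rt),Rt
def ringnow():
    s=get_state();R=Rn.from_quat(s["ee_rot"]);Sw=(R*Rts).as_matrix()
    print("ring",(s["tcp_pos"]+R.apply(rt)).round(1),"phi",np.degrees(np.arcsin(Sw[2,0])).round(1),"yaw",np.degrees(np.arctan2(Sw[1,0],Sw[0,0])).round(1),"roll",np.degrees(Sw[2,1]).round(1))
    return s["tcp_pos"]+R.apply(rt)
E
python3 - <<'E'
from grip import *
print(rt,ringnow())
q=get_state()["joint_positions"]
tip=np.array([648,-98,276])
def go(n,ring,phi,yaw):
    global q
    p,R=tool2(ring,phi,yaw);q,c=ik(p,R,q);P=fk(q,True);print(n,np.round(ring,0),phi,"tcp",p.round(0),"q",q.round(2),"c",round(c,4),"wrist",P[2].round(0))
d=lambda ph:np.array([np.cos(np.radians(ph))*np.cos(np.radians(-4)),np.cos(np.radians(ph))*np.sin(np.radians(-4)),np.sin(np.radians(ph))])
go("retract",[550,210,215],10,0)
go("swing",[540,60,215],25,-4)
for ph in (30,35):
    for k in (130,110,60,0): go("line",tip-k*d(ph),ph,-4)
for ph,dz,dx in ((35,238,-4),(45,235,-2),(50,233,0),(55,232,0),(60,232,1),(65,231,1)): go("seat",[648+dx,-98,dz],ph,-4)
E
```

```text
ring [645.4 229.6 196.6] phi -0.2 yaw 5.4 roll -0.0
[-151.6948    1.5345 -105.9593] [645.38907962 229.58162996 196.64167501]
retract [550 210 215] 10 tcp [371. 210. 168.] q [ 0.28  0.43  1.61  0.1   1.45 -1.31] c 0.0 wrist [501. 208. 522.]
swing [540  60 215] 25 tcp [380.  71. 123.] q [ 0.02  0.31  1.91  0.02  1.01 -1.49] c 0.0 wrist [413.  66. 499.]
line [536. -90. 211.] 30 tcp [384. -80. 105.] q [-0.36  0.3   1.99  0.01  0.85 -1.86] c 0.0 wrist [385. -82. 483.]
line [553. -91. 221.] 30 tcp [401. -81. 115.] q [-0.35  0.31  1.94  0.01  0.9  -1.85] c 0.0 wrist [402. -83. 493.]
line [596. -94. 246.] 30 tcp [445. -84. 140.] q [-0.32  0.32  1.81  0.01  1.01 -1.82] c 0.0 wrist [445. -86. 518.]
line [648. -98. 276.] 30 tcp [496. -88. 170.] q [-0.3   0.35  1.66  0.01  1.14 -1.8 ] c 0.0 wrist [497. -90. 548.]
line [542. -91. 201.] 35 tcp [400. -81.  83.] q [-0.38  0.33  2.06  0.05  0.67 -1.91] c 0.0 wrist [368. -81. 459.]
line [558. -92. 213.] 35 tcp [416. -82.  94.] q [-0.36  0.33  2.01  0.04  0.73 -1.89] c 0.0 wrist [384. -82. 471.]
line [599. -95. 242.] 35 tcp [457. -85. 123.] q [-0.34  0.32  1.88  0.04  0.86 -1.86] c 0.0 wrist [425. -85. 499.]
line [648. -98. 276.] 35 tcp [506. -89. 158.] q [-0.31  0.34  1.73  0.03  0.99 -1.82] c 0.0 wrist [474. -88. 534.]
seat [644 -98 238] 35 tcp [502. -89. 120.] q [-0.31  0.38  1.79  0.03  0.89 -1.83] c 0.0 wrist [470. -88. 496.]
seat [646 -98 235] 45 tcp [527. -90.  94.] q [-0.33  0.4   1.92  0.13  0.58 -1.93] c 0.0 wrist [430. -85. 459.]
seat [648 -98 233] 50 tcp [542. -91.  82.] q [-0.34  0.42  1.98  0.24  0.42 -2.05] c 0.0 wrist [413. -84. 437.]
seat [648 -98 232] 55 tcp [555. -92.  72.] q [-0.35  0.46  2.04  0.5   0.26 -2.31] c 0.0 wrist [397. -83. 415.]
seat [649 -98 232] 60 tcp [570. -93.  65.] q [-0.36  0.5   2.09  1.24  0.16 -3.06] c 0.0 wrist [383. -82. 392.]
seat [649 -98 231] 65 tcp [585. -94.  57.] q [-0.35  0.51  2.06  1.27  0.15 -3.07] c 10.2062 wrist [396. -81. 389.]
```

```bash
python3 - <<'E'
from grip import *
p,R=tool2([545,200,215],10,0); row(p,R)
E
```

```text
row: [ 7.62 -0.37  6.07] [-0.47 -2.04  0.97]  n_rows>= 2.3
```

```bash
python3 -m creep '2.5 -0.1 2 -0.15 -0.7 0.3 0;5 -0.2 4 -0.3 -1.4 0.6 0;7.6 -0.4 6.1 -0.5 -2 1 0;7.6 -0.4 6.1 -0.5 -2 1 0;7.6 -0.4 6.1 -0.5 -2 1 0'; python3 - <<'E'
from grip import *
st(); ringnow(); p,R=tool2([530,0,215],30,-4); row(p,R)
E
```

```text
time: 7.77
tcp_pos: [362.1, 198.3, 166.8]
ee_rot: [0.004, 0.984, 0.002, -0.179]
contact_force: [1.7, 1.3, -1.5]
opening: 17.1
t 7.77 q [ 0.265  0.418  1.632  0.099  1.439 -1.328] tcp [362.1 198.3 166.8] F [ 1.66  1.27 -1.53] op 17.1 
R [[-0.936, 0.008, -0.351], [0.007, 1.0, 0.006], [0.351, 0.003, -0.936]]
ring [541.4 198.2 212.8] phi 9.6 yaw -0.2 roll -0.0
row: [ -3.66 -18.82   4.69] [-0.16 -4.09  0.73]  n_rows>= 4.7
```

```bash
python3 -m creep '-0.6 -3 0.8 0 -0.7 0.1 0;-1.2 -6 1.6 0 -1.4 0.2 0;-1.8 -9 2.3 -0.1 -2 0.4 0;-2.4 -12 3.1 -0.1 -2.7 0.5 0;-3 -15.5 3.9 -0.1 -3.4 0.6 0;-3.7 -18.8 4.7 -0.2 -4.1 0.7 0;-3.7 -18.8 4.7 -0.2 -4.1 0.7 0'; python3 - <<'E'
from grip import *
st(); ringnow(); p,R=tool2([537,-90,207],32,-4); row(p,R)
E
```

```text
time: 8.35
tcp_pos: [378.1, 5.9, 107.8]
ee_rot: [0.038, 0.999, 0.004, 0.0]
contact_force: [0.3, 0.6, -1.7]
opening: 17.3
t 8.35 q [-0.151  0.282  2.02   0.012  0.841 -1.655] tcp [378.1   5.9 107.8] F [ 0.33  0.61 -1.73] op 17.3 
R [[-0.997, 0.075, 0.0], [0.075, 0.997, 0.009], [0.0, 0.009, -1.0]]
ring [529.5  -4.9 213.8] phi 30.1 yaw -4.2 roll 0.2
row: [-1.75 -8.51  1.09] [ 0.04 -0.38 -0.03]  n_rows>= 2.1
```

```bash
python3 -m creep '-0.6 -3 0.4 0 -0.1 0 0;-1.2 -6 0.7 0 -0.3 0 0;-1.7 -8.5 1.1 0 -0.4 0 0;-1.7 -8.5 1.1 0 -0.4 0 0;-1.7 -8.5 1.1 0 -0.4 0 0'; python3 - <<'E'
from ov import *
from grip import *
st(); X=ringnow()
M=model(560,-114,-4,22,57)
for n,b,s in (("scene",(158,148,200,150),4),("top",(285,130,150,120),5)):
    I=cams.get_image(n); print(n,proj(I,X)); overlay(I,M,b,s,f"pics/{n}4.png")
p,R=tool2([600,-94.6,246],32,-4); row(p,R)
E
```

```text
time: 8.77
tcp_pos: [389.6, -81.4, 95.5]
ee_rot: [0.039, 0.999, 0.004, 0.017]
contact_force: [-1.2, 0.7, -1.4]
opening: 17.2
t 8.77 q [-0.374  0.315  2.019  0.027  0.777 -1.885] tcp [389.6 -81.4  95.5] F [-1.23  0.75 -1.43] op 17.2 
R [[-0.996, 0.078, 0.035], [0.078, 0.997, 0.006], [-0.034, 0.009, -0.999]]
ring [537.2 -92.4 206.6] phi 32.1 yaw -4.4 roll 0.2
scene [[284.915 205.794]]
top [[349.054 235.814]]
row: [-6.46  0.03 -3.72] [ 0.04  0.01 -0.03]  n_rows>= 1.8
```

View pics/scene4.png

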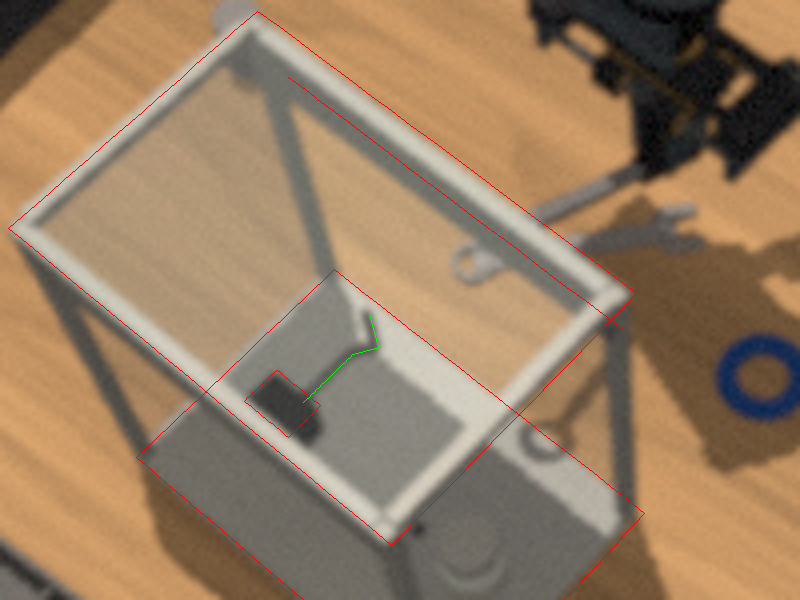

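View pics/top4.png

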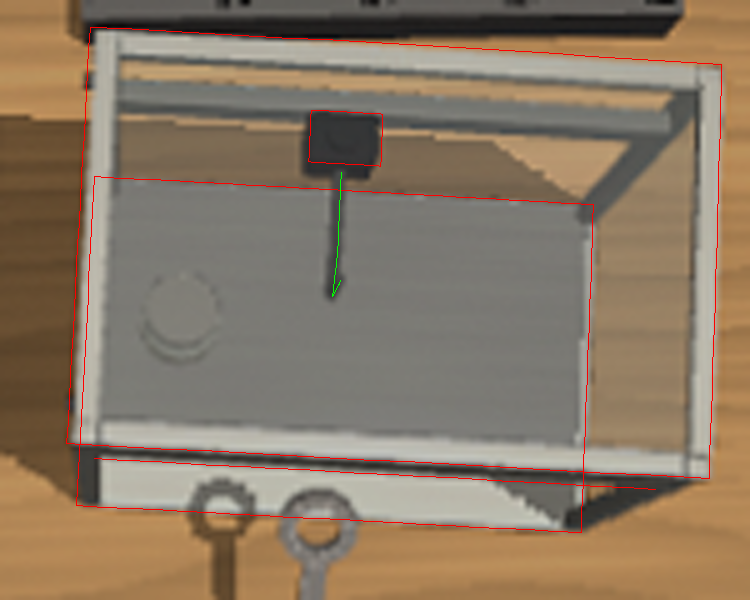

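```bash
python3 -m creep '-1.3 0 -0.7 0 0 0 0;-2.6 0 -1.5 0 0 0 0;-3.9 0 -2.2 0 0 0 0;-5.2 0 -3 0 0 0 0;-6.5 0 -3.7 0 0 0 0;-6.5 0 -3.7 0 0 0 0;-6.5 0 -3.7 0 0 0 0'; python3 - <<'E'
from ov import *
from grip import *
st(); X=ringnow()
for n,b,s in (("scene",(210,175,120,100),6),("top",(320,140,80,100),6)):
    I=cams.get_image(n); print(n,proj(I,X)); crop(I["frame"],*b,s,f"pics/{n}5.png")
p,R=tool2([630,-97,266],32,-4); row(p,R)
E
```

```text
time: 9.45
tcp_pos: [453.0, -84.2, 134.9]
ee_rot: [0.037, 0.999, 0.004, 0.017]
contact_force: [-0.9, 0.5, -3.4]
opening: 17.4
t 9.45 q [-0.328  0.322  1.833  0.021  0.956 -1.837] tcp [453.  -84.2 134.9] F [-0.88  0.49 -3.4 ] op 17.4 
R [[-0.997, 0.074, 0.035], [0.074, 0.997, 0.007], [-0.034, 0.009, -0.999]]
ring [600.6 -94.6 246. ] phi 32.1 yaw -4.2 roll 0.2
scene [[265.861 215.826]]
top [[350.785 207.706]]
row: [-3.14 -0.04 -1.97] [ 0.05 -0.   -0.02]  n_rows>= 0.9
```

View pics/scene5.png

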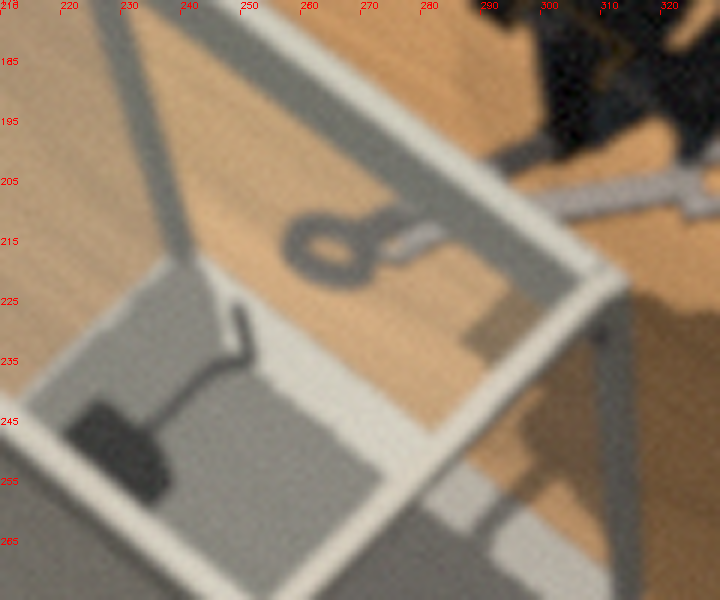

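View pics/top5.png

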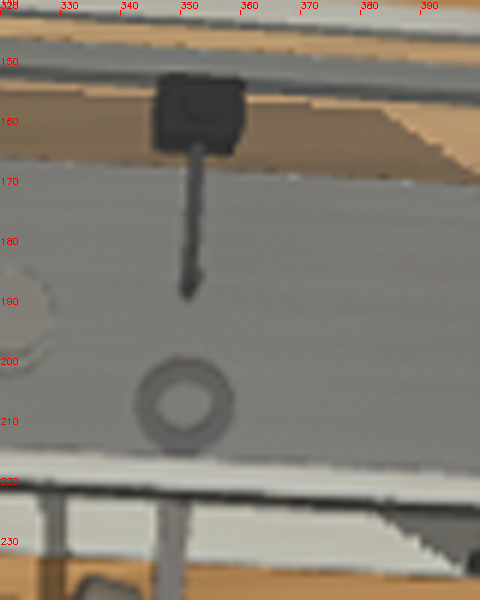

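```bash
python3 - <<'E'
from grip import *
T=cams.get_image("top");S=cams.get_image("scene")
print("ring tri",tri([(T,(350.2,206.8)),(S,(264.5,216.2))]))
for a in (186,187,188): print("tip",tri([(T,(351.2,a)),(S,(249.2,226))]), atz(T,(351.2,a),268), atz(S,(249.2,226),268))
print(atz(T,(350.9,189.3),223))
print(atz(T,(352,165),243))
E
```

```text
ring tri (array([603.3088361, -94.2581134, 248.1907393]), [np.float64(1.439776537532337), np.float64(1.4397765375322473)])
tip (array([649.79575236, -96.57356092, 267.81762199]), [np.float64(2.1793584894596782), np.float64(2.1793584894596294)]) [648.47000237 -94.75691304 268.        ] [650.94719574 -98.43026714 268.        ]
tip (array([648.40870923, -97.37102631, 264.72490891]), [np.float64(2.8650612890898572), np.float64(2.8650612890899616)]) [646.11466253 -94.69872353 268.        ] [650.94719574 -98.43026714 268.        ]
tip (array([647.01472521, -98.1704305 , 261.62524919]), [np.float64(3.554348654809386), np.float64(3.5543486548095315)]) [643.76033814 -94.64066145 268.        ] [650.94719574 -98.43026714 268.        ]
[648.62574516 -98.08970553 223.        ]
[ 703.82922419 -100.31714983  243.        ]
```

```bash
python3 - <<'E'
from grip import *
for X in ([626,-96.5,266],[646.5,-97.5,278]):
    p,R=tool2(X,32,-4); row(p,R)
E
```

```text
row: [-2.74  0.01 -1.98] [ 0.05 -0.   -0.03]  n_rows>= 0.8
row: [-4.83  0.08 -3.11] [ 0.05 -0.   -0.03]  n_rows>= 1.4
```

```bash
python3 -m creep '-0.7 0 -0.5 0 0 0 0;-1.4 0 -1 0 0 0 0;-2 0 -1.5 0 0 0 0;-2.7 0 -2 0 0 0 0;-2.7 0 -2 0 0 0 0;-2.7 0 -2 0 0 0 0'; python3 -m creep '-0.5 0 -0.3 0 0 0 0;-1 0 -0.6 0 0 0 0;-1.5 0 -0.9 0 0 0 0;-2.1 0.1 -1.15 0 0 0 0;-2.1 0.1 -1.15 0 0 0 0;-2.1 0.1 -1.15 0 0 0 0';python3 - <<'E'
from ov import *
from grip import *
st(); X=ringnow()
a=[]
for n,b,s in (("scene",(225,195,60,60),6),("top",(325,150,60,60),6)):
    I=cams.get_image(n); print(n,proj(I,X)); crop(I["frame"],*b,s,f"pics/{n}6.png"); a.append(cv2.imread(f"pics/{n}6.png"))
cv2.imwrite("pics/b6.png",np.hstack(a))
E
```

```text
time: 10.15
tcp_pos: [478.4, -86.8, 155.6]
ee_rot: [0.038, 0.999, 0.004, 0.017]
contact_force: [0.2, 0.6, -2.6]
opening: 17.2
time: 10.65
tcp_pos: [499.4, -87.4, 167.9]
ee_rot: [0.038, 0.999, 0.004, 0.017]
contact_force: [0.0, -0.0, -1.9]
opening: 17.1
t 10.65 q [-0.304  0.337  1.688  0.019  1.087 -1.808] tcp [499.4 -87.4 167.9] F [ 0.01 -0.02 -1.9 ] op 17.1 
R [[-0.997, 0.075, 0.034], [0.075, 0.997, 0.007], [-0.033, 0.009, -0.999]]
ring [647.1 -98.  278.9] phi 32.0 yaw -4.3 roll 0.2
scene [[249.813 222.516]]
top [[353.058 185.719]]
```

View pics/b6.png

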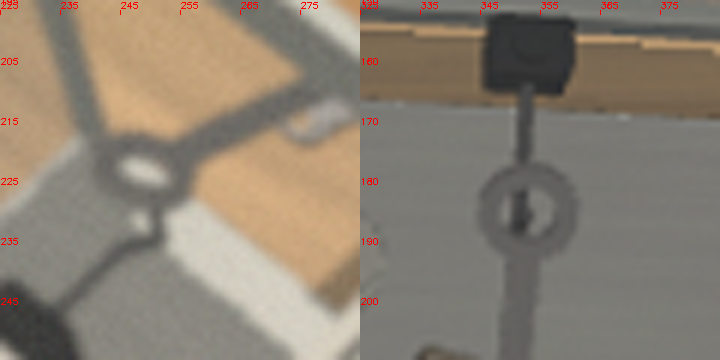

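Top view: the post shows inside the ring hole at (351.5,185), slightly left of the ring centre (353,185). Scene view: the ring sits just above the tip. I'll shift about 2.5 mm in +y and 2 mm back, then lower in steps while watching the force.

```bash
python3 - <<'E'
from grip import *
for X in ([645.5,-95.5,270],[645,-95.5,247]):
    p,R=tool2(X,33,-4); row(p,R)
E
```

```text
row: [-0.04  0.16  1.11] [ 0.04 -0.2  -0.03]  n_rows>= 0.3
row: [0.09 0.13 3.41] [ 0.04 -0.2  -0.03]  n_rows>= 0.8
```

```bash
python3 -m creep '0 0.16 0.3 0 -0.1 0 0;0 0.16 0.7 0 -0.2 0 0;0 0.16 1.1 0 -0.2 0 0;0 0.16 1.1 0 -0.2 0 0'; python3 -m creep '0 0 0.3 0 0 0 0;0.05 0 0.6 0 0 0 0;0.05 0 0.9 0 0 0 0;0.05 0 0.9 0 0 0 0'; python3 -m creep '0 0 0.3 0 0 0 0;0.05 0 0.6 0 0 0 0;0.05 0 0.9 0 0 0 0;0.05 0 0.9 0 0 0 0';python3 - <<'E'
from ov import *
from grip import *
st(); X=ringnow()
a=[]
for n,b,s in (("scene",(225,195,60,60),6),("top",(325,150,60,60),6)):
    I=cams.get_image(n); print(n,proj(I,X)); crop(I["frame"],*b,s,f"pics/{n}7.png"); a.append(cv2.imread(f"pics/{n}7.png"))
cv2.imwrite("pics/b7.png",np.hstack(a))
E
```

```text
time: 11.08
tcp_pos: [498.4, -85.5, 155.7]
ee_rot: [0.038, 0.999, 0.004, 0.025]
contact_force: [-0.1, 0.4, -2.0]
opening: 17.3
time: 11.42
tcp_pos: [498.1, -85.3, 146.0]
ee_rot: [0.038, 0.999, 0.004, 0.024]
contact_force: [-0.1, -0.4, -2.3]
opening: 17.3
time: 11.75
tcp_pos: [497.7, -85.1, 136.4]
ee_rot: [0.038, 0.999, 0.004, 0.024]
contact_force: [-0.4, -0.4, -2.4]
opening: 17.5
t 11.75 q [-0.303  0.37   1.744  0.025  0.985 -1.812] tcp [497.7 -85.1 136.4] F [-0.38 -0.41 -2.42] op 17.5 
R [[-0.996, 0.075, 0.048], [0.076, 0.997, 0.007], [-0.047, 0.01, -0.999]]
ring [643.8 -95.8 249.4] phi 32.8 yaw -4.3 roll 0.3
scene [[253.224 228.294]]
top [[350.958 189.364]]
```

View pics/b7.png

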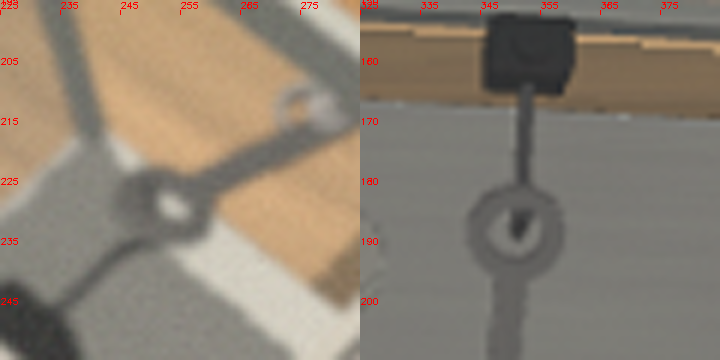

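```bash
python3 -m creep '0 0 0.2 0 0 0 0;0 0 0.4 0 0 0 0;0 0 0.4 0 0 0 0'; python3 -m creep '0 0 0.2 0 0 0 0;0 0 0.4 0 0 0 0;0 0 0.4 0 0 0 0'; python3 -m creep '0 0 0.15 0 0 0 0;0 0 0.3 0 0 0 0;0 0 0.3 0 0 0 0'; python3 -c "
from grip import *
ringnow()"
```

```text
time: 12.1
tcp_pos: [498.0, -85.1, 132.6]
ee_rot: [0.038, 0.999, 0.004, 0.024]
contact_force: [-0.2, 0.1, -1.5]
opening: 17.1
time: 12.35
tcp_pos: [498.0, -85.0, 128.2]
ee_rot: [0.038, 0.999, 0.004, 0.024]
contact_force: [0.1, -0.0, -2.0]
opening: 17.4
time: 12.6
tcp_pos: [498.0, -85.0, 124.9]
ee_rot: [0.038, 0.999, 0.004, 0.023]
contact_force: [-0.5, -0.3, -2.3]
opening: 17.2
ring [644.2 -95.6 237.7] phi 32.8 yaw -4.3 roll 0.3
```

```bash
python3 -m creep '0 0 0.1 0 0 0 0;0 0 0.2 0 0 0 0;0 0 0.2 0 0 0 0'; python3 -m creep '0 0 0.1 0 0 0 0;0 0 0.2 0 0 0 0;0 0 0.2 0 0 0 0'; python3 -c "
from grip import *
ringnow()"
```

```text
time: 12.85
tcp_pos: [498.1, -84.9, 122.7]
ee_rot: [0.038, 0.999, 0.004, 0.023]
contact_force: [-0.4, 0.2, -1.5]
opening: 17.4
time: 13.1
tcp_pos: [498.5, -85.0, 120.7]
ee_rot: [0.038, 0.999, 0.004, 0.024]
contact_force: [1.0, -0.2, 0.7]
opening: 17.3
ring [644.7 -95.7 233.7] phi 32.8 yaw -4.3 roll 0.3
```

Light contact now (Fz rose by about 2.4 N), so the rim is seated in the dip. I'll ease up about 2 mm, then tilt about the rim in small steps.

```bash
cat > piv.py <<'E'
from grip import *
import sys
Rm=np.array([657.3,-96.6,244.0])
def ringat(ph,dx=0,dz=0):
    f=np.radians(ph); u=Rn.from_euler('z',-4,degrees=True).apply([np.cos(f),0,np.sin(f)]); return Rm+[dx,0,dz]-15*u
if __name__=="__main__":
    ringnow()
    for ph in map(float,sys.argv[1:]):
        p,R=tool2(ringat(ph),ph,-4); print(ph,ringat(ph).round(1),p.round(1)); row(p,R)
E
python3 piv.py 33 36 39 42
```

```text
ring [644.7 -95.7 233.7] phi 32.8 yaw -4.3 roll 0.3
33.0 [644.8 -95.7 235.8] [498.9 -86.  122.4]
row: [-0.05 -0.09 -0.17] [ 0.05 -0.04 -0.03]  n_rows>= 0.0
36.0 [645.2 -95.8 235.2] [505.4 -86.4 114.3]
row: [-0.67 -0.1   0.68] [ 0.05 -0.64 -0.03]  n_rows>= 0.4
39.0 [645.7 -95.8 234.6] [512.4 -86.9 106.5]
row: [-1.33 -0.1   1.49] [ 0.05 -1.24 -0.04]  n_rows>= 0.9
42.0 [646.2 -95.8 234. ] [519.8 -87.4  99.1]
row: [-2.04 -0.1   2.26] [ 0.05 -1.84 -0.04]  n_rows>= 1.3
```

```bash
python3 -m creep '0 0 -0.2 0 0 0 0;-0.3 0 0.2 0 -0.3 0 0;-0.65 0 0.65 0 -0.65 0 0;-0.65 0 0.65 0 -0.65 0 0'; python3 piv.py 39 42
```

```text
time: 13.43
tcp_pos: [504.5, -85.2, 114.1]
ee_rot: [0.038, 0.998, 0.003, 0.052]
contact_force: [1.1, -0.3, -1.7]
opening: 17.1
ring [644.1 -95.5 235.2] phi 36.1 yaw -4.4 roll 0.3
39.0 [645.7 -95.8 234.6] [512.4 -86.9 106.5]
row: [-0.72 -0.12  0.84] [ 0.05 -0.59 -0.04]  n_rows>= 0.4
42.0 [646.2 -95.8 234. ] [519.8 -87.4  99.1]
row: [-1.38 -0.12  1.65] [ 0.05 -1.19 -0.05]  n_rows>= 0.8
```

```bash
python3 -m creep '-0.35 0 0.4 0 -0.3 0 0;-0.7 0 0.8 0 -0.6 0 0;-0.7 0 0.8 0 -0.6 0 0'; python3 piv.py 42
```

```text
time: 13.68
tcp_pos: [511.6, -85.5, 106.4]
ee_rot: [0.038, 0.996, 0.003, 0.078]
contact_force: [-0.0, -1.0, -2.1]
opening: 17.5
ring [644.7 -95.4 234.5] phi 39.0 yaw -4.4 roll 0.3
42.0 [646.2 -95.8 234. ] [519.8 -87.4  99.1]
row: [-0.71 -0.14  0.85] [ 0.05 -0.6  -0.05]  n_rows>= 0.4
```

```bash
python3 - <<'E'
from ov import *
from grip import *
a=[]
for n,b,s in (("scene",(225,195,60,60),6),("top",(325,150,60,60),6)):
    I=cams.get_image(n); crop(I["frame"],*b,s,f"pics/{n}8.png"); a.append(cv2.imread(f"pics/{n}8.png"))
cv2.imwrite("pics/b8.png",np.hstack(a))
E
```

```text
(no output)
```

View pics/b8.png

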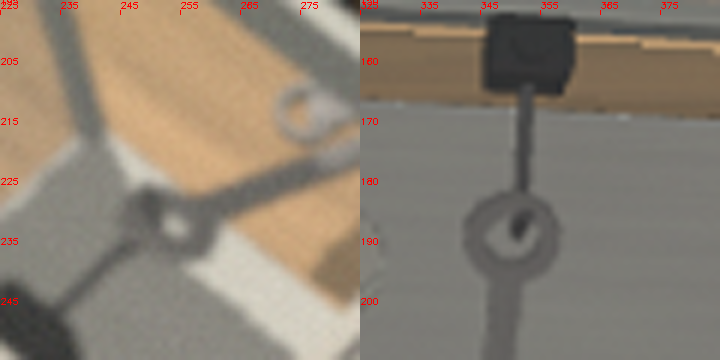

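```bash
python3 -m creep '-0.35 -0.07 0.4 0 -0.3 0 0;-0.7 -0.14 0.8 0 -0.6 0 0;-0.7 -0.14 0.8 0 -0.6 0 0'; python3 piv.py 45
```

```text
time: 14.03
tcp_pos: [519.6, -87.5, 99.8]
ee_rot: [0.038, 0.994, 0.002, 0.103]
contact_force: [-0.8, -0.1, -1.4]
opening: 17.4
ring [646.1 -97.1 234.6] phi 41.9 yaw -4.5 roll 0.3
45.0 [646.7 -95.9 233.4] [527.6 -88.   92. ]
row: [-0.62  0.01  0.92] [ 0.05 -0.61 -0.06]  n_rows>= 0.4
```

```bash
python3 -m creep '-0.3 0 0.4 0 -0.3 0 0;-0.65 0 0.85 0 -0.6 0 0;-0.65 0 0.85 0 -0.6 0 0'; python3 piv.py 48
```

```text
time: 14.28
tcp_pos: [527.2, -87.8, 92.5]
ee_rot: [0.038, 0.991, 0.001, 0.128]
contact_force: [-0.8, 0.5, -1.8]
opening: 17.7
ring [646.6 -96.9 233.5] phi 44.9 yaw -4.5 roll 0.3
48.0 [647.3 -95.9 232.9] [535.7 -88.5  85.4]
row: [-0.64 -0.02  0.89] [ 0.05 -0.63 -0.06]  n_rows>= 0.4
```

```bash
python3 -m creep '-0.3 0 0.45 0 -0.3 0 0;-0.65 0 0.9 0 -0.6 0 0;-0.65 0 0.9 0 -0.6 0 0'; python3 piv.py 51 54; python3 - <<'E'
from ov import *
from grip import *
a=[]
for n,b,s in (("scene",(225,195,60,60),6),("top",(325,150,60,60),6)):
    I=cams.get_image(n); crop(I["frame"],*b,s,f"pics/{n}9.png"); a.append(cv2.imread(f"pics/{n}9.png"))
cv2.imwrite("pics/b9.png",np.hstack(a))
print(get_state()["joint_positions"])
E
```

```text
time: 14.53
tcp_pos: [535.4, -88.1, 85.0]
ee_rot: [0.038, 0.987, 0.0, 0.154]
contact_force: [-0.1, -0.1, -1.7]
opening: 17.4
ring [647.5 -96.8 232. ] phi 47.8 yaw -4.6 roll 0.4
51.0 [647.9 -95.9 232.3] [544.1 -89.1  79.3]
row: [-0.66 -0.05  0.81] [ 0.05 -0.64 -0.07]  n_rows>= 0.5
54.0 [648.5 -96.  231.9] [552.9 -89.7  73.6]
row: [-1.32 -0.05  1.62] [ 0.05 -1.24 -0.07]  n_rows>= 0.9
[-0.33593361  0.41534642  1.95159526  0.19131659  0.48743574 -1.98584671]
```

View pics/b9.png

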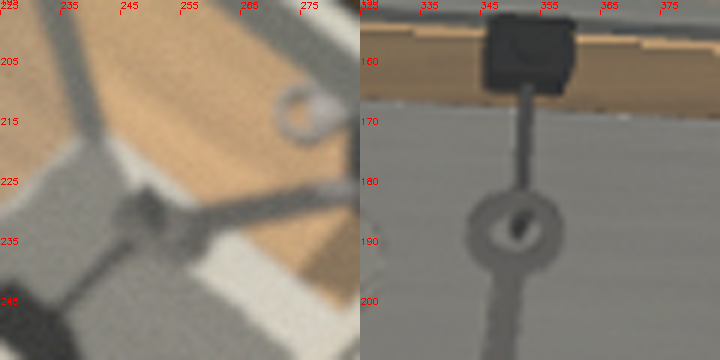

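```bash
python3 -m creep '-0.3 0 0.4 0 -0.3 0 0;-0.65 0 0.8 0 -0.6 0 0;-0.65 0 0.8 0 -0.6 0 0'; python3 piv.py 54 56
```

```text
time: 14.88
tcp_pos: [544.0, -88.6, 79.7]
ee_rot: [0.038, 0.983, -0.0, 0.179]
contact_force: [-1.3, 0.4, -2.0]
opening: 17.3
ring [648.5 -96.8 232.3] phi 50.7 yaw -4.7 roll 0.4
54.0 [648.5 -96.  231.9] [552.9 -89.7  73.6]
row: [-0.62 -0.06  0.89] [ 0.05 -0.66 -0.07]  n_rows>= 0.5
56.0 [648.9 -96.  231.6] [558.9 -90.2  70. ]
row: [-1.05 -0.06  1.43] [ 0.05 -1.06 -0.08]  n_rows>= 0.7
```

```bash
python3 -m creep '-0.3 0 0.45 0 -0.3 0 0;-0.6 0 0.9 0 -0.65 0 0;-0.6 0 0.9 0 -0.65 0 0'; python3 piv.py 54 56; python3 -c "
from h import *
st()"
```

```text
time: 15.13
tcp_pos: [552.5, -88.7, 73.0]
ee_rot: [0.038, 0.978, -0.001, 0.206]
contact_force: [0.1, 0.8, -2.8]
opening: 17.2
ring [648.2 -96.5 231.1] phi 53.9 yaw -4.8 roll 0.4
54.0 [648.5 -96.  231.9] [552.9 -89.7  73.6]
row: [-0.07 -0.1  -0.03] [ 0.06 -0.02 -0.08]  n_rows>= 0.1
56.0 [648.9 -96.  231.6] [558.9 -90.2  70. ]
row: [-0.48 -0.11  0.53] [ 0.06 -0.42 -0.08]  n_rows>= 0.3
t 15.13 q [-0.349  0.451  2.026  0.434  0.293 -2.235] tcp [552.5 -88.7  73. ] F [ 0.06  0.85 -2.77] op 17.2 
R [[-0.912, 0.075, 0.403], [0.074, 0.997, -0.017], [-0.403, 0.014, -0.915]]
```

Tilted to 54° with no contact. I'll lower slightly to rest the ring on the hook, then release.

```bash
python3 -m creep '0.05 0 0.1 0 0 0 0;0.07 0 0.16 0 0 0 0;0.07 0 0.16 0 0 0 0'; python3 -c "
from grip import *
ringnow()"
```

```text
time: 15.38
tcp_pos: [552.9, -88.6, 71.6]
ee_rot: [0.038, 0.978, -0.001, 0.206]
contact_force: [-0.5, -0.0, -0.7]
opening: 17.7
ring [648.7 -96.4 229.7] phi 53.9 yaw -4.8 roll 0.4
```

```bash
python3 -m creep '0 0 0 0 0 0 0.3;0 0 0 0 0 0 0.7;0 0 0 0 0 0 0.7;0 0 0 0 0 0 0.7;0 0 -1 0 0 0 0.7;0 0 -2 0 0 0 0.7;0 0 -3 0 0 0 0.7;0 0 -5 0 0 0 0.7;0 0 -7 0 0 0 0.7;0 0 -7 0 0 0 0.7'; python3 - <<'E'
from h import *
st()
for n in ("scene","top"):
    I=cams.get_image(n); cv2.imwrite(f"pics/{n}10.png",I["frame"][:,:,::-1])
I=cams.get_image("scene");crop(I["frame"],190,150,140,110,5,"pics/c10.png")
E
```

```text
time: 16.22
tcp_pos: [524.4, -87.7, 138.9]
ee_rot: [0.038, 0.978, -0.001, 0.207]
contact_force: [1.6, 0.6, 0.7]
opening: 63.8
t 16.22 q [-0.372  0.287  2.018  0.3    0.456 -2.109] tcp [524.4 -87.7 138.9] F [1.65 0.55 0.67] op 63.8 
R [[-0.911, 0.074, 0.405], [0.073, 0.997, -0.018], [-0.406, 0.013, -0.914]]
```

View pics/c10.png

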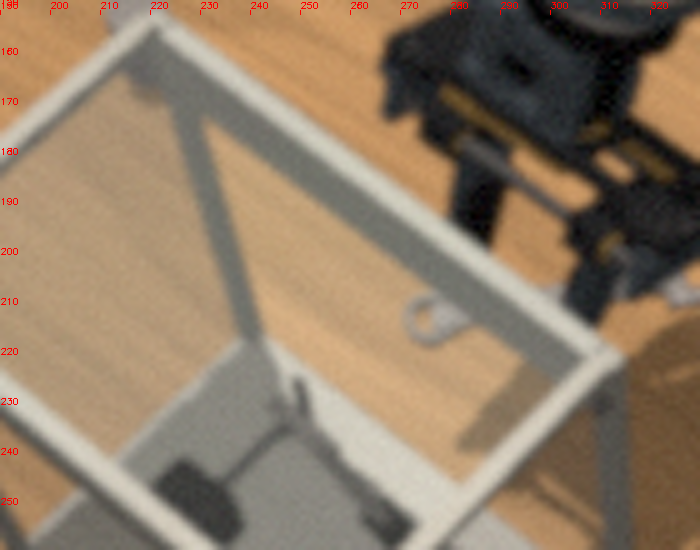

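View pics/top10.png

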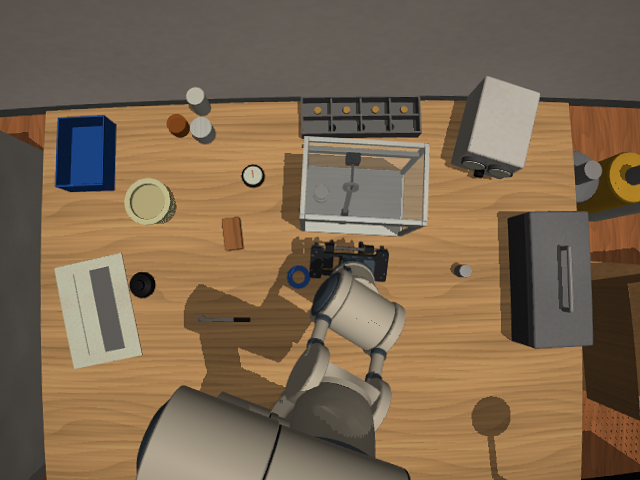

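The spanner is on the hook and still settling. I'll back off further, wait, and look again.

```bash
python3 -m creep '0 0 -2 0 0 0 0.7;0 0 -4 0 0 0 0.7;0 0 -6 0 0 0 0.7;0 0 -6 0 0 0 0.7;0 0 -6 0 0 0 0.7;0 0 -6 0 0 0 0.7;0 0 -6 0 0 0 0.7;0 0 -6 0 0 0 0.7;0 0 -6 0 0 0 0.7;0 0 -6 0 0 0 0.7';for i in 1 2; do python3 -m creep '0 0 0 0 0 0 0.7;0 0 0 0 0 0 0.7;0 0 0 0 0 0 0.7;0 0 0 0 0 0 0.7;0 0 0 0 0 0 0.7;0 0 0 0 0 0 0.7;0 0 0 0 0 0 0.7;0 0 0 0 0 0 0.7;0 0 0 0 0 0 0.7;0 0 0 0 0 0 0.7' >/dev/null; done; python3 - <<'E'
from h import *
st()
a=[]
for n,b in (("scene",(220,205,65,75)),("top",(320,145,65,75))):
    I=cams.get_image(n);crop(I["frame"],*b,6,"pics/t.png");a.append(cv2.imread("pics/t.png"))
cv2.imwrite("pics/b11.png",np.hstack(a))
E
python3 -m creep '0 0 0 0 0 0 0.7;0 0 0 0 0 0 0.7;0 0 0 0 0 0 0.7;0 0 0 0 0 0 0.7'; python3 - <<'E'
from h import *
a=[]
for n,b in (("scene",(220,205,65,75)),("top",(320,145,65,75))):
    I=cams.get_image(n);crop(I["frame"],*b,6,"pics/t.png");a.append(cv2.imread("pics/t.png"))
b=np.hstack(a);cv2.imwrite("pics/b12.png",b);print("diff",cv2.absdiff(b,cv2.imread("pics/b11.png")).max(),cv2.absdiff(b,cv2.imread("pics/b11.png")).mean())
E
```

```text
time: 17.2
tcp_pos: [500.5, -86.4, 190.5]
ee_rot: [0.038, 0.978, -0.001, 0.206]
contact_force: [-0.3, 0.4, -1.3]
opening: 63.7
t 18.87 q [-0.393  0.161  1.991  0.244  0.611 -2.06 ] tcp [500.5 -86.4 190.5] F [ 0.5  -0.37 -0.14] op 63.9 
R [[-0.912, 0.074, 0.403], [0.073, 0.997, -0.017], [-0.403, 0.014, -0.915]]
time: 19.3
tcp_pos: [500.5, -86.4, 190.5]
ee_rot: [0.038, 0.978, -0.001, 0.206]
contact_force: [-0.1, 0.0, -0.1]
opening: 63.7
diff 12 1.1405042735042734
```

View pics/b12.png

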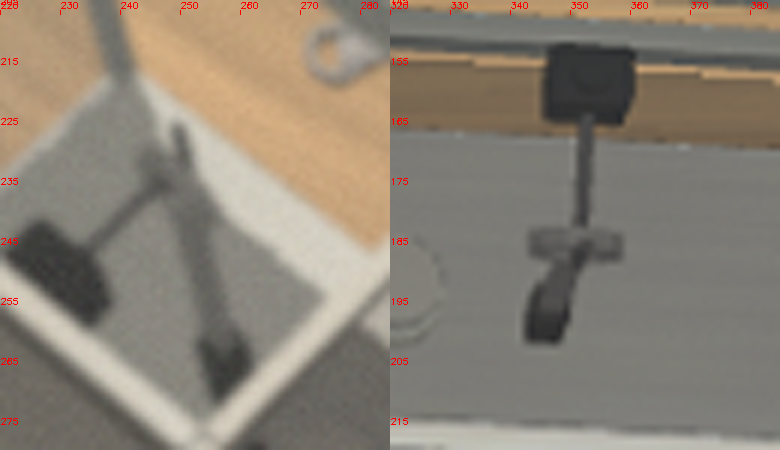

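```bash
python3 - <<'E'
from h import *
T=cams.get_image("top");S=cams.get_image("scene")
X=np.array([654,-97,229]);
for z in (229,99,54,19): print(z,proj(T,[654,-97,z]),proj(S,[654,-97,z]))
print("ring",tri([(T,(350.9,185.5)),(S,(249.2,237))]))
print("handle end",tri([(T,(345.8,200.3)),(S,(257.3,270.5))]))
print("handle top",tri([(T,(349,191.5)),(S,(256.2,262.5))]))
print(atz(T,(345.8,200.3),20),atz(S,(257.3,270.5),20))
E
```

```text
229 [[350.61615641 186.6635885 ]] [[251.07048816 235.35670193]]
99 [[346.29373672 195.44822205]] [[257.73641445 259.10061044]]
54 [[344.98895525 198.09948468]] [[259.77633874 266.37354952]]
19 [[344.03204136 200.04374808]] [[261.28084929 271.73961437]]
ring (array([658.06550812, -98.81607974, 224.86869575]), [np.float64(0.8130174998217354), np.float64(0.813017499821657)])
handle end (array([ 655.40317736, -104.998281  ,   18.19331096]), [np.float64(3.5565901122453343), np.float64(3.556590112245419)])
handle top (array([ 663.40529408, -101.43808713,   90.53749341]), [np.float64(4.553981186622799), np.float64(4.553981186622773)])
[ 653.04118614 -101.91486193   20.        ] [ 657.73907899 -107.41722035   20.        ]
```

The last crops show the ring edge-on behind the post at (351,186) and the handle straight down. The expected projection of a vertical spanner matches within about 2–3 px, and the two successive pictures are the same apart from noise. Handing in.

```bash
python3 -c "
from station import job,get_state
print(job.hand_in(),get_state()['time'])"
```

```text
the job is handed in; nothing more can be done
the job is handed in; nothing more can be done
```

The large ring spanner is hanging by its ring on the hook behind the upturned end, and I handed the job in at about 19.5 s. The hand-in reported no verdict.

**What I did:** I gripped the handle with the tool leaning 30° and carried the spanner under the apron, ring end up at about 32°. I slid the ring over the upturned end and lowered it until I felt about 2.4 N of contact. I then tilted it to 54°, rested it on the hook at about 1.3 N, released it and backed off.

**What the last checks showed:**
- **Position:** the ring is edge-on behind the post, about 14–18 mm below rod_root. The ring and handle-end points put the spanner within about 2° of vertical.
- **At rest:** two picture pairs about 0.4 s apart differ only by noise.
- **Robot clear:** the fingers are open, out of the cabinet, and the force reads about 0.
- **Bystanders:** by eye, nothing had moved in the top picture just after release. I did not measure their positions.

**What disagreed:**
- The two cameras differed by 3–5 mm on the handle points, and by 2–4 mm on the hook tip.
- A third point, the top of the handle, came out about 7 mm further back than a straight line from ring to handle end. I put that down to my pixel readings.
- First contact came about 4 mm lower than I calculated, within the calibration and pixel error.

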